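Seat the mineral block's clamp plate with four crank nuts

ROBOT

A 6-joint arm with a two-finger parallel gripper is mounted at the origin on the work surface. World frame = base frame: x ahead of the robot, y to its left, z up, the work surface at z = 0. Lengths are in m, angles in rad, forces in N, time in s.
With the tool pointing down it reaches from about 0.325 to 0.75 m from the base axis. Payload 7.6 kg.
Tool frame: the origin (TCP) lies at the very end of the fingers, on their centre line; the grasp point (between the pads) lies 19 mm behind it (robot.grip_point_offset is the distance from the TCP to the grasp point, in m); z points along the fingers, y is the line along which they close (so a half turn about z gives the same grasp; the last joint's range is limited). The gripper opens to 85 mm and grips with 20 to 120 N. Pads are 22 mm wide; open, the fingers measure 114 mm over their backs; the gripper's body (76 mm by 85 mm) begins 54 mm behind the grasp point. The pads swing forward as they close: fully open they stand 13 mm farther back than shut.
Start: joints at [1.237, 0.052, 1.401, -0, 1.689, -0.07], TCP at [0.137, 0.507, 0.204] pointing down, gripper open.
Joint ranges: [-2.9, 2.9], [-0.91, 2.17], [0.12, 2.37], [-1.06, 4.2], [0.26, 2.73], [-2.93, 2.93]. Speed limits (rad/s): [2.57, 2.57, 3.01, 3.14, 3.14, 3.14].

INTERFACE

Orientations are given as a 3x3 rotation matrix whose columns are the frame's x, y, z axes.
In Python, from plant import robot gives the robot as it stands.
- The arm moves only by the tool drive_tool, never from a script. Its argument "plan" is a list of rows, each a list of 7 numbers: the finger opening in mm, from 0 to 85.4, then the shift along the world's x, y, z in mm, then the turn, a rotation vector about the world's x, y, z in rad. A call has 1 to 20 rows; each row is the pose to reach, as a shift and turn from the pose commanded when the call began; what a row does not reach only later rows make up. A row lasts 1/12 s, in which the tool goes at most 41.7 mm and 7.16 degrees, less where a joint would pass 70% of its speed; a pose out of reach is approached as far as the arm can. A call with a gripper value outside its range is refused whole. The fingers move at their own pace and stop on an object; "force" is the grip in N (left out, the last holds). Time passes only in rows, so rows that repeat a pose let the fingers close. It gives the time, the measured TCP pose, the force, the opening and the grip force at its end, in the units of the state.
- robot.state(): the state, without advancing time (a new reading comes with each control period).
- robot.camera(name): name is "scene" or "top" or "wrist"; returns the picture (400x640x3 uint8, red, green, blue); there is no depth.
- robot.camera_params(name): a dict with "fx", "fy", "cx", "cy" (pixels), "distortion" ([k1, k2, p1, p2, k3] as OpenCV has them; the pictures are not rectified), "rvec" (rotation vector, rad) and "tvec" (3), from world to camera coordinates, as OpenCV has them; the wrist camera has in their place "mount" (4x4, takes a point from camera to tool coordinates, whose origin is the TCP and whose axes are the flange's). Camera axes: x right, y down, z forward; pixel columns grow to the right and rows downward; lengths in m; the calibration is good to about 2 mm. A picture is of the moment at which its call begins: read the wrist's pose just before it. camera_params takes no time and is no camera call.
- robot.sign_off(): hands the job in; it is judged then, once.
Trained networks look in the newest picture that a camera, given by its name, has taken for a name from the list of things; names that differ only in an ending like _2 or _b are one class to them, and where a whole thing is asked for, a point or a joint stands for the part that bears it (a point fixed in the world has none). Each returns a list of dicts, best first, with "p" (0 to 1); they miss things now and then, are a little off and sometimes report something else, mostly with a low value. They report only what shows in the picture. A call takes as long as a camera call. They do not tell look-alikes from the thing itself.
- robot.cut_out(camera, target): "mask" (400x640 bool, what is visible of it) and "bbox" ([centre column, centre row, width, height] in pixels, round what is visible of it).
The state is a dict: "time": time; "joints": joint angles; "joint_velocities": joint speeds; "effort": joint torques, N m; "tool_pos": TCP position; "orientation": TCP orientation; "wrist_force": force on the tool from outside, world axes, zero at the start; "moment": the same for the moment, N m; "gripper_width": finger opening in m; "gripper_force": force on a finger pad.
Only numpy, scipy, OpenCV 4.12 (cv2) and the standard library are available. Lean on these libraries where they do the work, as an engineer would, in place of code of your own. Each camera call takes 0.05 s, during which the arm holds its last target. There are 200 camera calls.

TASK

The clamp plate of the budgie's mineral block holder still rides high on its sprung block. Tighten its four crank nuts clockwise, each about a half turn in one go until it just turns firm, in cross order (any nut first, then the one diagonally opposite, then the other two), so that the plate seats flat and evenly. Stop as soon as a nut is firm, for forcing it cracks the block; leave the other things on the table where they are and let go of the nuts at the end.

Things in the scene. Friction and masses are not known exactly. Their poses are not given: they have to be found in the camera images.
- holder: Square wooden tray, 180 x 180 mm, rim 38 mm high, fixed to the table; origin at its underside's centre, x and y along its sides, z up. In it a pale mineral block on a stiff spring bed, a clamp plate on top, and at each corner (55 mm from the centre in x and in y) a fixed stud with a steel crank nut: hub, one level arm, upright round black handle. Corners a and c are diagonal, b and d too.
- plate: Loose square aluminium plate, 160 x 160 x 6 mm with a 60 mm window, lying on the block inside the tray; origin at the centre of its underside. Starts about 33 mm above the table; seated level on its four corner seats it is at 30 mm. The first nut tightened tilts it (up to 0.05 rad), the opposite one levels it.
- axis_a (a point): Top of the stud of crank nut a, near left corner (holder -x, +y) of the holder, on the nut's vertical turning axis, 66 mm above the table. Does not move.
- handle_a (a point): Middle of nut a's handle: an upright sleeve 14 mm in diameter, 46 mm tall, spinning freely on its own pin (its orientation means nothing), 35 mm from the nut's axis. Starts about 90 mm above the table; the steel arm's upper face lies 23.5 mm below this point, nothing stands higher than the handles. It circles the axis and sinks 2.4 mm per rad tightened.
- crank_a (a joint): Turn of crank nut a, rad, growing clockwise seen from above (tightening); starts at -0.2 to 0.2. At 0 the arm points from the axis towards -135 degrees in the holder's frame (anticlockwise from its x). It turns firm near half a turn, up to 0.6 rad sooner or later from nut to nut, which cannot be seen, only felt. Self-locking: let go, it eases back by up to 0.2 rad (to under 60 N).
- foot_a: Domed steel washer, 26 mm across, under nut a, pressing the plate; origin at its lowest point. Push along the circle at the handle: 2 to 3 N running free (1 N more at 1 rad/s), 3 to 4.5 N against the block's springs, then up about 0.6 N per 0.1 rad. Firm at 6.5 to 8 N (washer force 60 to 95 N); above 9 N it is overtightened (washer over 110 N).
- axis_b (a point): Top of the stud of crank nut b, far left corner (+x, +y) of the holder, on the nut's vertical turning axis, 66 mm above the table. Does not move.
- handle_b (a point): Middle of nut b's handle: an upright sleeve 14 mm in diameter, 46 mm tall, spinning freely on its own pin (its orientation means nothing), 35 mm from the nut's axis. Starts about 90 mm above the table; the steel arm's upper face lies 23.5 mm below this point, nothing stands higher than the handles. It circles the axis and sinks 2.4 mm per rad tightened.
- crank_b (a joint): Turn of crank nut b, rad, growing clockwise seen from above (tightening); starts at -0.2 to 0.2. At 0 the arm points from the axis towards 135 degrees in the holder's frame (anticlockwise from its x). It turns firm near half a turn, up to 0.6 rad sooner or later from nut to nut, which cannot be seen, only felt. Self-locking: let go, it eases back by up to 0.2 rad (to under 60 N).
- foot_b: Domed steel washer, 26 mm across, under nut b, pressing the plate; origin at its lowest point. Push along the circle at the handle: 2 to 3 N running free (1 N more at 1 rad/s), 3 to 4.5 N against the block's springs, then up about 0.6 N per 0.1 rad. Firm at 6.5 to 8 N (washer force 60 to 95 N); above 9 N it is overtightened (washer over 110 N).
- axis_c (a point): Top of the stud of crank nut c, far right corner (+x, -y) of the holder, on the nut's vertical turning axis, 66 mm above the table. Does not move.
- handle_c (a point): Middle of nut c's handle: an upright sleeve 14 mm in diameter, 46 mm tall, spinning freely on its own pin (its orientation means nothing), 35 mm from the nut's axis. Starts about 90 mm above the table; the steel arm's upper face lies 23.5 mm below this point, nothing stands higher than the handles. It circles the axis and sinks 2.4 mm per rad tightened.
- crank_c (a joint): Turn of crank nut c, rad, growing clockwise seen from above (tightening); starts at -0.2 to 0.2. At 0 the arm points from the axis towards 45 degrees in the holder's frame (anticlockwise from its x). It turns firm near half a turn, up to 0.6 rad sooner or later from nut to nut, which cannot be seen, only felt. Self-locking: let go, it eases back by up to 0.2 rad (to under 60 N).
- foot_c: Domed steel washer, 26 mm across, under nut c, pressing the plate; origin at its lowest point. Push along the circle at the handle: 2 to 3 N running free (1 N more at 1 rad/s), 3 to 4.5 N against the block's springs, then up about 0.6 N per 0.1 rad. Firm at 6.5 to 8 N (washer force 60 to 95 N); above 9 N it is overtightened (washer over 110 N).
- axis_d (a point): Top of the stud of crank nut d, near right corner (-x, -y) of the holder, on the nut's vertical turning axis, 66 mm above the table. Does not move.
- handle_d (a point): Middle of nut d's handle: an upright sleeve 14 mm in diameter, 46 mm tall, spinning freely on its own pin (its orientation means nothing), 35 mm from the nut's axis. Starts about 90 mm above the table; the steel arm's upper face lies 23.5 mm below this point, nothing stands higher than the handles. It circles the axis and sinks 2.4 mm per rad tightened.
- crank_d (a joint): Turn of crank nut d, rad, growing clockwise seen from above (tightening); starts at -0.2 to 0.2. At 0 the arm points from the axis towards -45 degrees in the holder's frame (anticlockwise from its x). It turns firm near half a turn, up to 0.6 rad sooner or later from nut to nut, which cannot be seen, only felt. Self-locking: let go, it eases back by up to 0.2 rad (to under 60 N).
- foot_d: Domed steel washer, 26 mm across, under nut d, pressing the plate; origin at its lowest point. Push along the circle at the handle: 2 to 3 N running free (1 N more at 1 rad/s), 3 to 4.5 N against the block's springs, then up about 0.6 N per 0.1 rad. Firm at 6.5 to 8 N (washer force 60 to 95 N); above 9 N it is overtightened (washer over 110 N).
- bowl: Small clear glass bowl, 90 mm across, 40 mm high; origin at the centre of its underside. A bystander: leave it where it is.
- ring: Wooden ring toy lying flat, 60 mm across, 12 mm high, beside the holder; origin at the centre of its underside. A bystander: leave it where it is.
- tin: Empty open aluminium tin, 70 mm across, 55 mm high; origin at the centre of its underside. A bystander: leave it where it is.
- scoop: Yellow plastic feeding scoop, about 130 mm long, 22 mm high; origin at the centre of its underside. A bystander: leave it where it is.
- clip: Steel spring clip, 55 x 18 x 18 mm; origin at the centre of its underside. A bystander: leave it where it is.
- perch: Short wooden perch bar 110 x 13 x 13 mm, lying beside the holder; origin at the centre of its underside. A bystander: leave it where it is.
Mind the look-alikes: they are no part of the job. There is more than one size of the plate; the job needs the smallest.

How it is judged:
By the outcome, as a careful person would: the job done as asked, in the order asked, and still so for the second after the job is handed in, with the robot touching nothing.
It also fails if it takes over 72 s, if anything falls off the work surface, if the arm or the gripper's body presses on something with over 40 N, if the wrist force passes 120 N, or if a joint passes its speed limit or range.

## Working session

There is one attempt and no reset: what is moved stays moved. The work goes in short steps, Python scripts to look and compute and a tool call to move; the robot and the scene stay as the last step left them, time stands still between calls to the robot, and variables do not carry over. Pictures are saved under pics/ and viewed, at most 10 in all, crops included, and the job is handed in when it is done.

Besides the shell and the picture viewer there is one more tool, called after ">>>" as name(argument=value, ...), one argument or row to a line, values as JSON. drive_tool: Moves the arm, as the interface text tells. Its arguments: {"type":"object","properties":{"plan":{"type":"array"},"force":{"type":"number"}},"required":["plan"]}

```bash
mkdir -p pics; ls
python3 - <<'E'
from plant import robot
import cv2
s=robot.state();print(s['time'],s['tool_pos'],s['orientation'],s['wrist_force'])
for n in ['scene','top']:
    im=robot.camera(n);cv2.imwrite(f'pics/{n}0.png',im[:,:,::-1]);print(n,robot.camera_params(n))
    for t in ['handle_a','holder','plate']:
        for d in robot.cut_out(n,t):print(n,t,round(d['p'],2),[round(float(x),1) for x in d['bbox']])
print(robot.camera_params('wrist'),robot.state()['time'])
E
```

```text
pics
0.0 [0.13676125 0.50651544 0.20286178] [[-9.65408627e-01  2.60741151e-01 -4.85153938e-04]
 [ 2.60741590e-01  9.65407478e-01 -1.49146305e-03]
 [ 7.94854488e-05 -1.56637110e-03 -9.99998770e-01]] [ 0.70807628 -0.0846357  -0.3354868 ]
scene {'fx': 478.1818952387925, 'fy': 478.1818952387925, 'cx': 318.2766333347284, 'cy': 199.6122641394439, 'distortion': array([-0.07420624,  0.        ,  0.        ,  0.        ,  0.        ]), 'rvec': array([ 1.4995001 ,  2.36805724, -0.62184069]), 'tvec': array([ 0.12667039, -0.39563785,  1.7287199 ])}
scene handle_a 0.49 [313.5, 226.8, 9.2, 11.4]
scene handle_a 0.46 [258.9, 197.3, 11.1, 10.7]
scene handle_a 0.45 [305.4, 194.6, 12.0, 26.6]
scene handle_a 0.36 [267.2, 232.7, 6.1, 11.4]
scene holder 0.92 [286.2, 219.2, 72.3, 72.3]
scene plate 0.92 [471.7, 274.4, 82.4, 75.7]
scene plate 0.74 [287.2, 220.6, 63.9, 55.9]
scene plate 0.71 [271.2, 132.4, 88.3, 70.0]
top {'fx': 457.4736368509862, 'fy': 457.4736368509862, 'cx': 317.9660817994312, 'cy': 199.53158968777478, 'distortion': array([0.04656459, 0.        , 0.        , 0.        , 0.        ]), 'rvec
[... 161 characters left out ...]
5 [350.6, 149.5, 10.6, 16.2]
top plate 0.97 [407.9, 274.1, 91.5, 90.3]
top plate 0.82 [340.5, 175.2, 66.4, 59.3]
top plate 0.58 [166.6, 199.7, 92.8, 90.8]
{'fx': 278.1512630912445, 'fy': 278.1512630912445, 'cx': 318.05970828288565, 'cy': 200.73155331301837, 'distortion': array([-0.04056024,  0.        ,  0.        ,  0.        ,  0.        ]), 'mount': array([[ 3.64695391e-04, -9.56742173e-01, -2.90936903e-01,
         7.50055027e-02],
       [ 9.99999831e-01,  2.17452982e-04,  5.38429086e-04,
        -1.07981030e-03],
       [-4.51872716e-04, -2.90937050e-01,  9.56742091e-01,
        -1.71401115e-01],
       [ 0.00000000e+00,  0.00000000e+00,  0.00000000e+00,
         1.00000000e+00]])} 0.4
```

Run:
```python
import cv2,numpy as np
a=cv2.imread('pics/top0.png');cv2.imwrite('pics/top0v.png',cv2.resize(a,(800,500)))
b=a[120:230,280:400];cv2.imwrite('pics/topc.png',cv2.resize(b,(654,600),interpolation=cv2.INTER_CUBIC))
```

```text
(no output)
```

View pics/top0v.png

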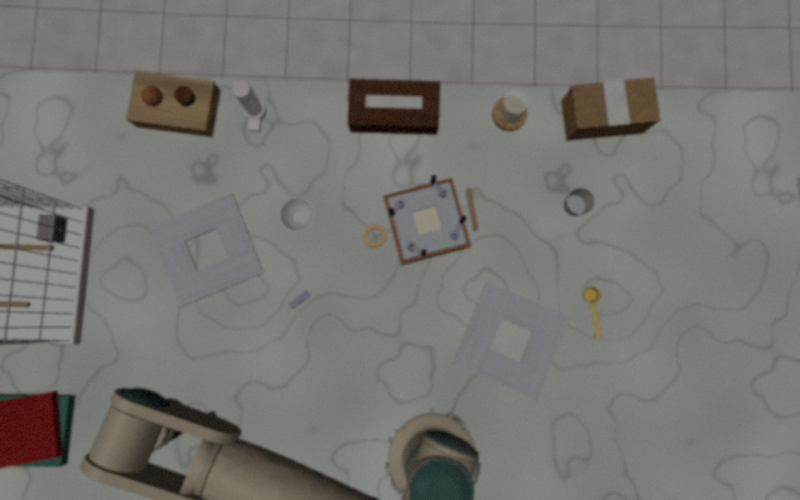

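View pics/topc.png

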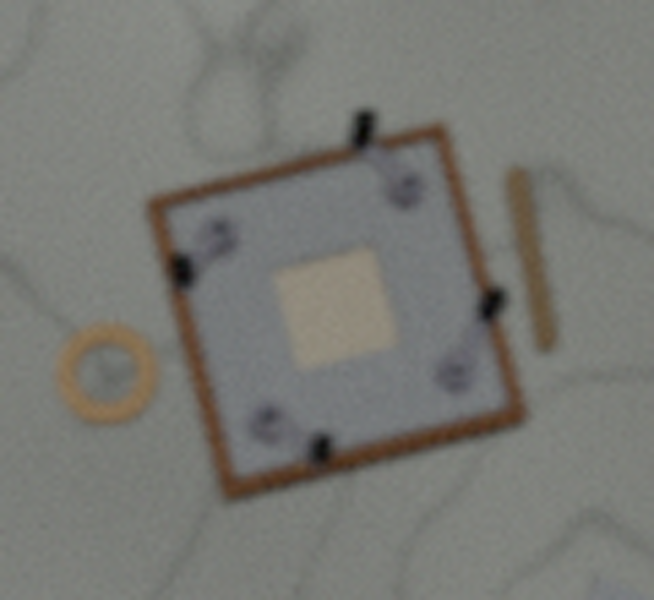

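The smallest plate is the one in the tray at top pixels (340,175), about 66 px wide. The two larger loose plates at (408,274) and (167,200) are about 91 px wide and lie outside the tray, so they are look-alikes. The crop confirms the tray, its four studs and its four black handles. Nut a is the lower-left stud at crop pixel (270,425), with its handle at (320,450).

```bash
cat > h.py <<'E'
import cv2,numpy as np
from plant import robot
def cam(n,s=None):
    p=robot.camera_params(n);K=np.array([[p['fx'],0,p['cx']],[0,p['fy'],p['cy']],[0,0,1.]]);D=np.array(p['distortion'])
    if n=='wrist':
        T=np.eye(4);T[:3,:3]=s['orientation'];T[:3,3]=s['tool_pos'];T=T@p['mount'];R=T[:3,:3].T;t=-R@T[:3,3]
    else: R=cv2.Rodrigues(p['rvec'])[0];t=p['tvec']
    return K,D,R,t
def ray(c,uv,z):
    K,D,R,t=c;o=-R.T@t
    q=cv2.undistortPoints(np.array([[uv]],float),K,D)[0,0];d=R.T@np.array([*q,1]);return o+d*(z-o[2])/d[2]
def proj(c,P):
    K,D,R,t=c;return cv2.projectPoints(np.array(P,float).reshape(-1,1,3),cv2.Rodrigues(R)[0],t,K,D)[0][:,0]
E
python3 - <<'E'
from h import *
c=cam('top');S=654/120
f=lambda u,v:(280+(u+.5)/S-.5,120+(v+.5)/S-.5)
C=np.array([ray(c,f(*q),.038) for q in [(230,490),(155,203),(441,128),(520,415)]]);m=C.mean(0);print(C.round(3).tolist(),m)
print([np.linalg.norm(C[i]-C[i-1]) for i in range(4)])
dx=C[1]+C[2]-C[0]-C[3];dy=C[0]+C[1]-C[2]-C[3];print(np.arctan2(dx[1],dx[0]),np.arctan2(-dy[0],dy[1]))
for q in [(320,450),(182,272),(363,130),(490,304)]:print(ray(c,f(*q),.09).round(4))
E
```

```text
[[0.471, 0.084, 0.038], [0.636, 0.132, 0.038], [0.685, -0.032, 0.038], [0.519, -0.08, 0.038]] [0.5776363  0.02582503 0.038     ]
[np.float64(0.17047715297159208), np.float64(0.17151751623635086), np.float64(0.1707765760697078), np.float64(0.17267090925192388)]
0.28220888537088784 0.2877400998708431
[0.4889 0.0354 0.09  ]
[0.5856 0.1139 0.09  ]
[0.6688 0.0159 0.09  ]
[ 0.5727 -0.0562  0.09  ]
```

>>> drive_tool(
  plan=[
    [40,30,-30,10,0,0,0.12],
    [40,55,-62,17,0,0,0.24],
    [40,82,-92,17,0,0,0.36],
    [40,109,-122,17,0,0,0.48],
    [40,136,-153,17,0,0,0.55],
    [40,163,-183,17,0,0,0.55],
    [40,190,-213,17,0,0,0.55],
    [40,217,-243,17,0,0,0.55],
    [40,244,-274,17,0,0,0.55],
    [40,271,-304,17,0,0,0.55],
    [40,298,-334,17,0,0,0.55],
    [40,325,-364,17,0,0,0.55],
    [40,352,-395,17,0,0,0.55],
    [40,379,-425,17,0,0,0.55],
    [40,405,-455,17,0,0,0.55],
    [40,428,-481,17,0,0,0.55],
    [40,428,-481,17,0,0,0.55],
    [40,428,-481,17,0,0,0.55],
  ],
)

```text
time: 1.9
tool_pos: [0.5653, 0.0243, 0.2196]
orientation: [[-0.96, -0.28, -0.002], [-0.28, 0.96, 0.0], [0.002, 0.001, -1.0]]
wrist_force: [0.7, 0.9, -0.3]
gripper_width: 0.0399
gripper_force: 0.0
```

Run:
```python
from h import *
s=robot.state();im=robot.camera('wrist');cv2.imwrite('pics/w0.png',im[:,:,::-1]);print(s['time'],s['tool_pos'],s['orientation'].round(4).tolist(),s['joints'].round(3),s['wrist_force'])
np.savez('w0.npz',o=s['orientation'],p=s['tool_pos'])
c=cam('wrist',s)
for t in ['handle_a','crank_a','holder','plate']:
    for d in robot.cut_out('wrist',t):
        b=d['bbox'];print(t,round(d['p'],2),np.round(b,1),ray(c,b[:2],.09).round(4))
```

```text
1.9 [0.56534056 0.02433987 0.21956455] [[-0.9601, -0.2796, -0.002], [-0.2796, 0.9601, 0.0002], [0.0019, 0.0008, -1.0]] [-0.022  0.167  1.246  0.     1.731 -1.876] [ 0.66658861  0.88256568 -0.33695961]
handle_a 0.87 [288.9 266.   11.9  26.3] [0.6705 0.0177 0.09  ]
handle_a 0.68 [376.7 225.4  44.   27.8] [0.5904 0.1026 0.09  ]
handle_a 0.67 [244.9 173.2  24.5  16. ] [ 0.5728 -0.0576  0.09  ]
handle_a 0.66 [391.3 224.8  23.6  26.8] [0.5849 0.1187 0.09  ]
handle_a 0.51 [352.5 123.2  16.3   9.1] [0.4892 0.0395 0.09  ]
crank_a 0.83 [287.3 250.2  28.2  60.4] [0.6504 0.0105 0.09  ]
crank_a 0.82 [359.6 132.4  35.2  37.1] [0.496  0.0496 0.09  ]
crank_a 0.7 [258.4 159.6  49.5  46.1] [ 0.554  -0.0466  0.09  ]
crank_a 0.61 [378.8 223.3  44.6  27.3] [0.5872 0.104  0.09  ]
holder 0.61 [317.4 198.4 165.  165. ] [0.5782 0.0271 0.09  ]
plate 0.88 [221.5  19.   73.3  35.6] [ 0.4312 -0.1118  0.09  ]
plate 0.62 [614.3 229.   50.4 129.3] [0.5135 0.3899 0.09  ]
plate 0.61 [321.5 184.6 129.3 119.1] [0.5616 0.027  0.09  ]
plate 0.4 [375.3 220.1  51.6  26.3] [0.5846 0.0988 0.09  ]
```

View pics/w0.png

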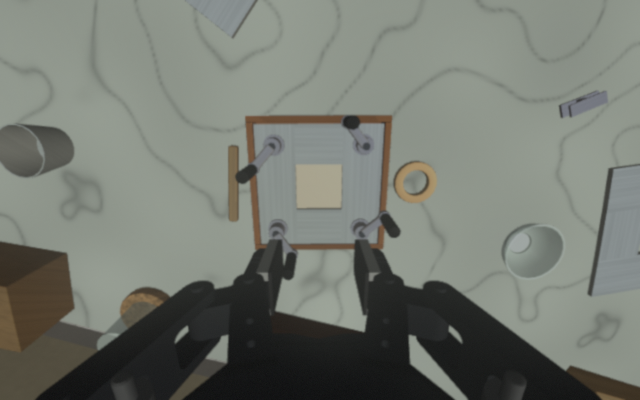

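The wrist view shows the tray at (245–392, 115–250). The studs are at a (364,145), d (277,145), b (360,230) and c (278,229), and the handles at a (352,123), d (247,172), b (391,225) and c (289,265). I'll enlarge it to get finer pixel positions.

Run:
```python
import cv2
a=cv2.imread('pics/w0.png')[105:285,225:410]
cv2.imwrite('pics/w0c.png',cv2.resize(a,None,fx=3.3,fy=3.3,interpolation=cv2.INTER_CUBIC))
```

```text
(no output)
```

View pics/w0c.png

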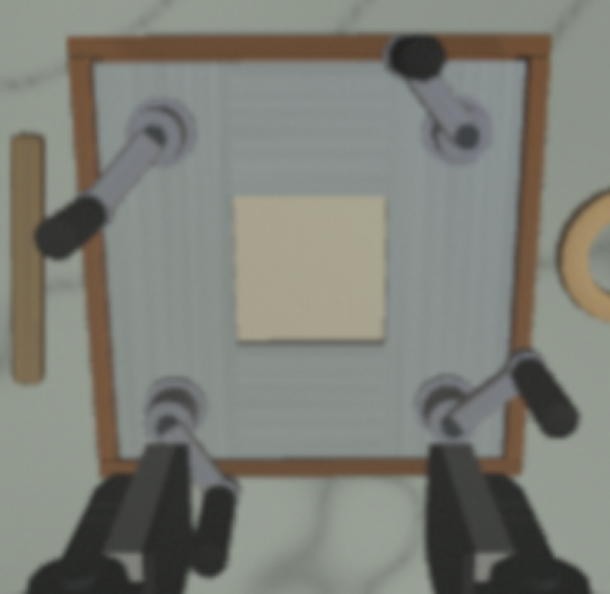

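```bash
cat > fit.py <<'E'
from h import *
from scipy.optimize import least_squares
z=np.load('w0.npz');c=cam('wrist',dict(orientation=z['o'],tool_pos=z['p']))
f=lambda q:np.array([225+(q[0]+.5)/3.3-.5,105+(q[1]+.5)/3.3-.5])
n='abcd';sg=dict(a=(-1,1),b=(1,1),c=(1,-1),d=(-1,-1));a0=dict(a=-135,b=135,c=45,d=-45)
rim=dict(a=(551,37),b=(520,473),c=(102,475),d=(68,38));stud=dict(a=(467,136),b=(453,427),c=(169,427),d=(155,135));han=dict(a=(416,57),b=(545,395),c=(215,527),d=(72,227))
R=lambda t:np.array([[np.cos(t),-np.sin(t)],[np.sin(t),np.cos(t)]])
def res(v):
    P=[];U=[]
    for i,k in enumerate(n):
        s=np.array(sg[k]);w=lambda q,h:np.r_[v[:2]+R(v[2])@q,h]
        th=np.radians(a0[k])-v[3+i]
        P+=[w(s*.09,.038),w(s*.055,.066),w(s*.055+.035*np.array([np.cos(th),np.sin(th)]),.09)];U+=[f(rim[k]),f(stud[k]),f(han[k])]
    return (proj(c,P)-np.array(U)).ravel()
r=least_squares(res,[.578,.026,.285,0,0,0,0],loss='soft_l1');print(r.x.round(4));print(r.fun.reshape(-1,2).round(1).tolist())
for i,k in enumerate(n):
    s=np.array(sg[k]);ax=r.x[:2]+R(r.x[2])@(s*.055);th=np.radians(a0[k])-r.x[3+i]+r.x[2]
    h=ax+.035*np.array([np.cos(th),np.sin(th)]);print(k,'axis',ax.round(4),'handle',h.round(4),'th',round(th,3),'direct',ray(c,f(han[k]),.09).round(4))
E
python3 fit.py
```

```text
[ 0.5771  0.0285  0.288   0.1223  0.1013  0.2028 -0.0369]
[[0.5, -1.0], [0.1, 0.3], [-0.1, -0.1], [0.8, 0.7], [0.4, -0.1], [-0.3, 0.2], [-0.7, 0.7], [-0.2, 0.3], [-0.0, -0.0], [-0.5, -0.7], [-0.6, 1.0], [0.7, -0.9]]
a axis [0.5087 0.0656] handle [0.4884 0.0371] th -2.19 direct [0.4885 0.0373 0.09  ]
b axis [0.6142 0.0969] handle [0.5853 0.1166] th 2.543 direct [0.5849 0.1169 0.09  ]
c axis [ 0.6455 -0.0086] handle [0.668  0.0182] th 0.871 direct [0.668  0.0182 0.09  ]
d axis [ 0.54   -0.0398] handle [ 0.5713 -0.0554] th -0.46 direct [ 0.5726 -0.0559  0.09  ]
```

>>> drive_tool(
  plan=[
    [40,-39,6,-5,0,0,0],
    [40,-77,13,-30,0,0,0],
    [40,-77,13,-65,0,0,0],
    [40,-77,13,-100,0,0,0],
    [40,-77,13,-130,0,0,0],
    [40,-77,13,-142,0,0,0],
    [40,-77,13,-142,0,0,0],
    [12,-77,13,-142,0,0,0],
    [12,-77,13,-142,0,0,0],
    [12,-77,13,-142,0,0,0],
    [12,-77,13,-142,0,0,0],
  ],
  force=30,
)

```text
time: 3.07
tool_pos: [0.4895, 0.0383, 0.0811]
orientation: [[-0.959, -0.282, 0.004], [-0.282, 0.959, -0.001], [-0.004, -0.002, -1.0]]
wrist_force: [1.5, -2.8, 4.6]
gripper_width: 0.0127
gripper_force: 11.2
```

>>> drive_tool(
  plan=[
    [12,0,0,0,0,0,0],
    [12,0,0,0,0,0,0],
  ],
)

```text
time: 3.23
tool_pos: [0.4893, 0.0383, 0.0809]
orientation: [[-0.959, -0.282, 0.004], [-0.282, 0.959, -0.001], [-0.004, -0.002, -1.0]]
wrist_force: [0.0, -4.0, 7.0]
gripper_width: 0.0122
gripper_force: 11.4
```

Run:
```python
from h import *
s=robot.state();print(s['tool_pos'],s['wrist_force'],s['gripper_width'],s['gripper_force'],s['moment'])
im=robot.camera('wrist');cv2.imwrite('pics/w1.png',im[60:,150:490,::-1])
```

```text
[0.48933952 0.03827931 0.0808995 ] [ 0.03670943 -4.03224989  7.04237906] 0.012189451168261046 11.425354331731796 [-0.62230556 -0.05181206  0.00089875]
```

View pics/w1.png

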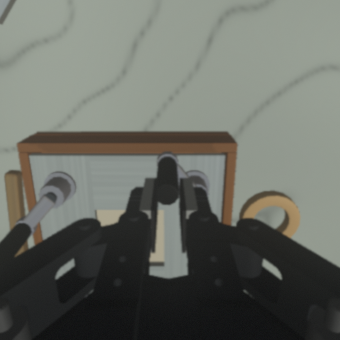

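The handle, at crop (168,185), sits between the pads. I'll close fully to get the whole grip force.

>>> drive_tool(
  plan=[
    [0,0,0,0,0,0,0],
    [0,0,0,0,0,0,0],
    [0,0,0,0,0,0,0],
  ],
  force=30,
)

```text
time: 3.53
tool_pos: [0.4894, 0.0382, 0.081]
orientation: [[-0.959, -0.282, 0.004], [-0.282, 0.959, -0.001], [-0.004, -0.002, -1.0]]
wrist_force: [0.1, -4.0, 7.7]
gripper_width: 0.0105
gripper_force: 29.3
```

```bash
cat > nut.py <<'E'
# usage: nut.py axx axy th0 phi_cmd step n ; prints forces + rows from phi_cmd
import sys
from h import *
ax,ay,th0,p0,st,n=map(float,sys.argv[1:7])
s=robot.state();v=s['tool_pos'][:2]-[ax,ay];th=np.arctan2(v[1],v[0])
ph=(th0-th)%(2*np.pi);t=np.array([np.sin(th),-np.cos(th)]);u=v/np.linalg.norm(v)
F=s['wrist_force'][:2]-[.7,.9]
print(f"t={s['time']:.2f} phi={ph:.3f} r={1e3*np.linalg.norm(v):.1f} push={-F@t:.2f} radial={F@u:.2f} Fz={s['wrist_force'][2]:.1f}")
P=lambda p:np.array([35*np.cos(th0-p),35*np.sin(th0-p),-2.4*p])
print([[0]+[round(float(x),1) for x in P(p0+st*i)-P(p0)]+[0,0,0] for i in range(1,int(n)+1)])
E
python3 nut.py .5087 .0656 -2.19 0 .075 20
```

```text
t=3.53 phi=6.278 r=33.5 push=2.30 radial=4.34 Fz=7.7
[[0, -2.1, 1.6, -0.2, 0, 0, 0], [0, -4.0, 3.4, -0.4, 0, 0, 0], [0, -5.8, 5.3, -0.5, 0, 0, 0], [0, -7.5, 7.3, -0.7, 0, 0, 0], [0, -9.0, 9.4, -0.9, 0, 0, 0], [0, -10.4, 11.7, -1.1, 0, 0, 0], [0, -11.5, 14.0, -1.3, 0, 0, 0], [0, -12.5, 16.4, -1.4, 0, 0, 0], [0, -13.4, 18.9, -1.6, 0, 0, 0], [0, -14.0, 21.5, -1.8, 0, 0, 0], [0, -14.4, 24.1, -2.0, 0, 0, 0], [0, -14.6, 26.7, -2.2, 0, 0, 0], [0, -14.7, 29.3, -2.3, 0, 0, 0], [0, -14.5, 31.9, -2.5, 0, 0, 0], [0, -14.2, 34.5, -2.7, 0, 0, 0], [0, -13.6, 37.1, -2.9, 0, 0, 0], [0, -12.9, 39.6, -3.1, 0, 0, 0], [0, -11.9, 42.1, -3.2, 0, 0, 0], [0, -10.8, 44.5, -3.4, 0, 0, 0], [0, -9.6, 46.7, -3.6, 0, 0, 0]]
```

>>> drive_tool(
  plan=[
    [0,-2.1,1.6,-0.2,0,0,0],
    [0,-4.0,3.4,-0.4,0,0,0],
    [0,-5.8,5.3,-0.5,0,0,0],
    [0,-7.5,7.3,-0.7,0,0,0],
    [0,-9.0,9.4,-0.9,0,0,0],
    [0,-10.4,11.7,-1.1,0,0,0],
    [0,-11.5,14.0,-1.3,0,0,0],
    [0,-12.5,16.4,-1.4,0,0,0],
    [0,-13.4,18.9,-1.6,0,0,0],
    [0,-14.0,21.5,-1.8,0,0,0],
    [0,-14.4,24.1,-2.0,0,0,0],
    [0,-14.6,26.7,-2.2,0,0,0],
    [0,-14.7,29.3,-2.3,0,0,0],
    [0,-14.5,31.9,-2.5,0,0,0],
    [0,-14.2,34.5,-2.7,0,0,0],
    [0,-13.6,37.1,-2.9,0,0,0],
    [0,-12.9,39.6,-3.1,0,0,0],
    [0,-11.9,42.1,-3.2,0,0,0],
    [0,-10.8,44.5,-3.4,0,0,0],
    [0,-9.6,46.7,-3.6,0,0,0],
  ],
)

```text
time: 5.2
tool_pos: [0.4793, 0.085, 0.0771]
orientation: [[-0.959, -0.282, 0.003], [-0.282, 0.959, -0.001], [-0.002, -0.002, -1.0]]
wrist_force: [-2.1, -4.4, 7.6]
gripper_width: 0.0101
gripper_force: 29.4
```

```bash
python3 nut.py .5087 .0656 -2.19 1.5 .06 11
```

```text
t=5.20 phi=1.536 r=35.2 push=5.94 radial=-0.62 Fz=7.6
[[0, 1.1, 1.8, -0.1, 0, 0, 0], [0, 2.4, 3.4, -0.3, 0, 0, 0], [0, 3.7, 5.1, -0.4, 0, 0, 0], [0, 5.2, 6.6, -0.6, 0, 0, 0], [0, 6.7, 8.0, -0.7, 0, 0, 0], [0, 8.3, 9.4, -0.9, 0, 0, 0], [0, 10.0, 10.6, -1.0, 0, 0, 0], [0, 11.8, 11.7, -1.2, 0, 0, 0], [0, 13.6, 12.8, -1.3, 0, 0, 0], [0, 15.5, 13.7, -1.4, 0, 0, 0], [0, 17.5, 14.5, -1.6, 0, 0, 0]]
```

>>> drive_tool(
  plan=[
    [0,1.1,1.8,-0.1,0,0,0],
    [0,2.4,3.4,-0.3,0,0,0],
    [0,3.7,5.1,-0.4,0,0,0],
    [0,5.2,6.6,-0.6,0,0,0],
    [0,6.7,8.0,-0.7,0,0,0],
    [0,8.3,9.4,-0.9,0,0,0],
  ],
)

```text
time: 5.7
tool_pos: [0.4874, 0.0945, 0.0762]
orientation: [[-0.959, -0.282, 0.002], [-0.282, 0.959, -0.001], [-0.002, -0.001, -1.0]]
wrist_force: [-3.2, -4.9, 9.3]
gripper_width: 0.0102
gripper_force: 29.6
```

```bash
python3 nut.py .5087 .0656 -2.19 1.86 .04 8
```

```text
t=5.70 phi=1.887 r=35.9 push=6.62 radial=-2.33 Fz=9.3
[[0, 1.1, 0.8, -0.1, 0, 0, 0], [0, 2.3, 1.6, -0.2, 0, 0, 0], [0, 3.5, 2.4, -0.3, 0, 0, 0], [0, 4.7, 3.1, -0.4, 0, 0, 0], [0, 5.9, 3.7, -0.5, 0, 0, 0], [0, 7.2, 4.3, -0.6, 0, 0, 0], [0, 8.5, 4.9, -0.7, 0, 0, 0], [0, 9.8, 5.4, -0.8, 0, 0, 0]]
```

>>> drive_tool(
  plan=[
    [0,1.1,0.8,-0.1,0,0,0],
    [0,2.3,1.6,-0.2,0,0,0],
    [0,3.5,2.4,-0.3,0,0,0],
    [0,4.7,3.1,-0.4,0,0,0],
  ],
)

```text
time: 6.03
tool_pos: [0.492, 0.0978, 0.0759]
orientation: [[-0.959, -0.282, 0.002], [-0.282, 0.959, -0.0], [-0.002, -0.001, -1.0]]
wrist_force: [-4.0, -3.6, 9.4]
gripper_width: 0.0105
gripper_force: 29.7
```

```bash
python3 nut.py .5087 .0656 -2.19 2.02 .03 8
```

```text
t=6.03 phi=2.043 r=36.3 push=6.22 radial=-1.88 Fz=9.4
[[0, 0.9, 0.5, -0.1, 0, 0, 0], [0, 1.9, 1.0, -0.1, 0, 0, 0], [0, 2.8, 1.4, -0.2, 0, 0, 0], [0, 3.8, 1.8, -0.3, 0, 0, 0], [0, 4.8, 2.2, -0.4, 0, 0, 0], [0, 5.8, 2.5, -0.4, 0, 0, 0], [0, 6.8, 2.8, -0.5, 0, 0, 0], [0, 7.8, 3.1, -0.6, 0, 0, 0]]
```

>>> drive_tool(
  plan=[
    [0,0.9,0.5,-0.1,0,0,0],
    [0,1.9,1.0,-0.1,0,0,0],
    [0,2.8,1.4,-0.2,0,0,0],
    [0,3.8,1.8,-0.3,0,0,0],
    [0,4.8,2.2,-0.4,0,0,0],
  ],
)

```text
time: 6.45
tool_pos: [0.4966, 0.1002, 0.0755]
orientation: [[-0.959, -0.282, 0.001], [-0.282, 0.959, 0.0], [-0.001, -0.0, -1.0]]
wrist_force: [-5.5, -2.9, 10.5]
gripper_width: 0.0109
gripper_force: 29.8
```

```bash
python3 nut.py .5087 .0656 -2.19 2.17 .03 8
```

```text
t=6.45 phi=2.185 r=36.6 push=7.12 radial=-1.50 Fz=10.5
[[0, 1.0, 0.3, -0.1, 0, 0, 0], [0, 2.0, 0.7, -0.1, 0, 0, 0], [0, 3.0, 1.0, -0.2, 0, 0, 0], [0, 4.0, 1.2, -0.3, 0, 0, 0], [0, 5.0, 1.4, -0.4, 0, 0, 0], [0, 6.1, 1.6, -0.4, 0, 0, 0], [0, 7.1, 1.8, -0.5, 0, 0, 0], [0, 8.2, 1.9, -0.6, 0, 0, 0]]
```

>>> drive_tool(
  plan=[
    [0,1.0,0.3,-0.1,0,0,0],
    [0,2.0,0.7,-0.1,0,0,0],
    [0,3.0,1.0,-0.2,0,0,0],
  ],
)

```text
time: 6.7
tool_pos: [0.4995, 0.1013, 0.0754]
orientation: [[-0.959, -0.282, 0.001], [-0.282, 0.959, 0.0], [-0.001, -0.0, -1.0]]
wrist_force: [-6.4, -2.2, 11.8]
gripper_width: 0.0101
gripper_force: 29.9
```

```bash
python3 nut.py .5087 .0656 -2.19 2.26 .03 8; python3 -c "
from h import *
s=robot.state();print(s['wrist_force'],s['moment'],s['effort'],s['joint_velocities'])"
```

```text
t=6.70 phi=2.270 r=36.8 push=7.69 radial=-1.25 Fz=11.8
[[0, 1.0, 0.3, -0.1, 0, 0, 0], [0, 2.0, 0.5, -0.1, 0, 0, 0], [0, 3.1, 0.7, -0.2, 0, 0, 0], [0, 4.1, 0.8, -0.3, 0, 0, 0], [0, 5.2, 1.0, -0.4, 0, 0, 0], [0, 6.2, 1.1, -0.4, 0, 0, 0], [0, 7.2, 1.1, -0.5, 0, 0, 0], [0, 8.3, 1.2, -0.6, 0, 0, 0]]
[-6.43423039 -2.2233883  11.79884853] [-0.44921857  0.93863861  0.04062432] [ 5.76952994e-01 -3.29261076e+01 -3.13022053e+01  4.57584830e-01
 -1.57276064e+00 -2.08513549e-03] [ 3.61192160e-03  3.54192890e-02 -3.49594870e-02  9.80789796e-05
  9.39664502e-04  2.47868473e-03]
```

>>> drive_tool(
  plan=[
    [0,1.0,0.3,-0.1,0,0,0],
    [0,2.0,0.5,-0.1,0,0,0],
    [0,3.1,0.7,-0.2,0,0,0],
  ],
)

```text
time: 6.95
tool_pos: [0.5025, 0.1021, 0.0752]
orientation: [[-0.959, -0.282, 0.001], [-0.282, 0.959, 0.0], [-0.001, 0.0, -1.0]]
wrist_force: [-6.3, -2.8, 11.4]
gripper_width: 0.0102
gripper_force: 30.0
```

```bash
python3 nut.py .5087 .0656 -2.19 2.35 .03 3; python3 -c "
from h import *
s=robot.state();print(s['wrist_force'],s['moment'],s['effort'][0])"
```

```text
t=6.95 phi=2.355 r=37.0 push=7.47 radial=-2.48 Fz=11.4
[[0, 1.0, 0.2, -0.1, 0, 0, 0], [0, 2.1, 0.3, -0.1, 0, 0, 0], [0, 3.1, 0.4, -0.2, 0, 0, 0]]
[-6.25082042 -2.78829187 11.36050728] [-0.33752622  1.03720622  0.00806752] 0.25549935176968575
```

>>> drive_tool(
  plan=[
    [0,1.0,0.2,-0.1,0,0,0],
    [0,2.1,0.3,-0.1,0,0,0],
    [0,3.1,0.4,-0.2,0,0,0],
  ],
)

```text
time: 7.2
tool_pos: [0.5056, 0.1026, 0.0751]
orientation: [[-0.959, -0.282, 0.001], [-0.282, 0.959, 0.001], [-0.001, 0.0, -1.0]]
wrist_force: [-5.9, -1.7, 11.9]
gripper_width: 0.0106
gripper_force: 30.0
```

```bash
python3 nut.py .5087 .0656 -2.19 2.44 .03 3; python3 -c "
from h import *
s=robot.state();print(s['wrist_force'],s['moment'],s['effort'][0])"
```

```text
t=7.20 phi=2.438 r=37.2 push=6.81 radial=-1.99 Fz=11.9
[[0, 1.0, 0.1, -0.1, 0, 0, 0], [0, 2.1, 0.1, -0.1, 0, 0, 0], [0, 3.1, 0.1, -0.2, 0, 0, 0]]
[-5.91887545 -1.65593843 11.92102605] [-0.18309211  1.17443677 -0.01819413] -0.10748916305601597
```

>>> drive_tool(
  plan=[
    [0,1.0,0.1,-0.1,0,0,0],
    [0,2.1,0.1,-0.1,0,0,0],
    [0,2.1,0.1,-0.1,0,0,0],
  ],
)

```text
time: 7.45
tool_pos: [0.5077, 0.1028, 0.075]
orientation: [[-0.959, -0.282, 0.001], [-0.282, 0.959, 0.001], [-0.001, 0.001, -1.0]]
wrist_force: [-6.2, -0.6, 11.0]
gripper_width: 0.0105
gripper_force: 30.0
```

```bash
cat > m.py <<'E'
from h import *
s=robot.state();print(s['time'],'F',s['wrist_force'].round(2),'M',s['moment'].round(3),'tau1',round(s['effort'][0],3),'v',np.abs(s['joint_velocities']).max().round(4),s['tool_pos'].round(4))
E
python3 nut.py .5087 .0656 -2.19 2.5 .03 3; python3 m.py; python3 -c "
from h import *
for i in range(3): robot.camera('top');s=robot.state();print(s['wrist_force'],s['moment'])"
```

```text
t=7.45 phi=2.496 r=37.2 push=6.92 radial=-1.28 Fz=11.0
[[0, 1.0, 0.0, -0.1, 0, 0, 0], [0, 2.1, -0.0, -0.1, 0, 0, 0], [0, 3.1, -0.1, -0.2, 0, 0, 0]]
7.45 F [-6.19 -0.56 10.99] M [-0.19   1.041 -0.004] tau1 -0.257 v 0.0029 [0.5077 0.1028 0.075 ]
[-6.59498797 -0.95337709 11.11409968] [-0.19811897  1.07137804  0.0346487 ]
[-6.31233813 -0.78427773 11.40696476] [-0.22862265  1.05208159 -0.07970216]
[-6.74170594 -0.47756792 11.45696966] [-0.15529011  1.0837558   0.0268709 ]
```

>>> drive_tool(
  plan=[
    [0,1.0,0.0,-0.1,0,0,0],
    [0,2.1,0.0,-0.1,0,0,0],
    [0,2.1,0.0,-0.1,0,0,0],
  ],
)

```text
time: 7.85
tool_pos: [0.5097, 0.103, 0.0749]
orientation: [[-0.959, -0.282, 0.001], [-0.282, 0.959, 0.001], [-0.001, 0.001, -1.0]]
wrist_force: [-6.5, -0.7, 11.9]
gripper_width: 0.0103
gripper_force: 30.1
```

```bash
cat > m.py <<'E'
from h import *
F=[];M=[]
for i in range(4):
    robot.camera('top');s=robot.state();F.append(s['wrist_force']);M.append(s['moment'])
print(s['time'],'F',np.mean(F,0).round(2),'sd',np.std(F,0).round(2),'M',np.mean(M,0).round(3),s['tool_pos'].round(4),s['gripper_width'])
E
python3 m.py
```

```text
8.05 F [-6.77 -1.11 11.74] sd [0.61 0.79 0.13] M [-0.099  1.138  0.012] [0.5097 0.103  0.0749] 0.010626771796864193
```

>>> drive_tool(
  plan=[
    [30,0,0,0,0,0,0],
    [40,0,0,0,0,0,0],
    [40,0,0,0,0,0,0],
    [40,0,0,10,0,0,0],
    [40,0,0,35,0,0,0],
    [40,0,0,58,0,0,0],
    [40,0,0,58,0,0,0],
    [40,0,0,58,0,0,0],
  ],
)

```text
time: 8.72
tool_pos: [0.5104, 0.1026, 0.1326]
orientation: [[-0.959, -0.282, 0.004], [-0.282, 0.959, 0.001], [-0.004, -0.0, -1.0]]
wrist_force: [-0.2, 0.5, -0.5]
gripper_width: 0.0403
gripper_force: 0.0
```

```bash
python3 m.py
```

```text
8.9167 F [-0.36 -0.09  0.02] sd [0.73 0.43 0.41] M [ 0.002 -0.007 -0.008] [0.5088 0.1024 0.1294] 0.04040345125054632
```

>>> drive_tool(
  plan=[
    [40,32,-17,0,0,0,0],
    [40,63,-33,0,0,0,0],
    [40,95,-50,0,0,0,0],
    [40,126,-66,0,0,0,0],
    [40,157.6,-83,0,0,0,0],
    [40,157.6,-83,0,0,0,0],
    [40,157.6,-83,-15,0,0,0],
    [40,157.6,-83,-33,0,0,0],
    [40,157.6,-83,-52,0,0,0],
    [40,157.6,-83,-52,0,0,0],
    [0,157.6,-83,-52,0,0,0],
    [0,157.6,-83,-52,0,0,0],
    [0,157.6,-83,-52,0,0,0],
    [0,157.6,-83,-52,0,0,0],
  ],
  force=30,
)

```text
time: 10.08
tool_pos: [0.6677, 0.0191, 0.08]
orientation: [[-0.959, -0.282, 0.002], [-0.282, 0.959, -0.001], [-0.002, -0.001, -1.0]]
wrist_force: [1.3, -3.0, -0.9]
gripper_width: 0.0111
gripper_force: 29.2
```

```bash
cat > nut.py <<'E'
# usage: nut.py axx axy th0 phi_cmd step n [navg]
import sys
from h import *
ax,ay,th0,p0,st,n=map(float,sys.argv[1:7]);k=int(sys.argv[7]) if len(sys.argv)>7 else 0
s=robot.state();S=[s]
for i in range(k): robot.camera('top');s=robot.state();S.append(s)
v=s['tool_pos'][:2]-[ax,ay];th=np.arctan2(v[1],v[0])
ph=(th0-th)%(2*np.pi);t=np.array([np.sin(th),-np.cos(th)]);u=v/np.linalg.norm(v)
F=np.mean([q['wrist_force'] for q in S],0);M=np.mean([q['moment'] for q in S],0)/.166;G=np.array([-M[1],M[0]])
print(f"t={s['time']:.2f} phi={ph:.3f} r={1e3*np.linalg.norm(v):.1f} push F={-F[:2]@t:.2f} M={-G@t:.2f} radial={F[:2]@u:.2f} {G@u:.2f} Fz={F[2]:.1f} w={s['gripper_width']:.4f}")
P=lambda p:np.array([35*np.cos(th0-p),35*np.sin(th0-p),-2.4*p])
print([[0]+[round(float(x),1) for x in P(p0+st*i)-P(p0)]+[0,0,0] for i in range(1,int(n)+1)])
E
python3 nut.py .6445 -.0076 .871 0 .075 20; python3 -c "
from h import *
im=robot.camera('wrist');cv2.imwrite('pics/w2.png',im[60:,150:490,::-1])"
```

```text
t=10.08 phi=0.016 r=35.4 push F=-2.97 M=-1.96 radial=-1.40 -0.83 Fz=-0.9 w=0.0111
[[0, 1.9, -1.8, -0.2, 0, 0, 0], [0, 3.7, -3.7, -0.4, 0, 0, 0], [0, 5.4, -5.7, -0.5, 0, 0, 0], [0, 6.9, -7.9, -0.7, 0, 0, 0], [0, 8.2, -10.1, -0.9, 0, 0, 0], [0, 9.4, -12.5, -1.1, 0, 0, 0], [0, 10.4, -14.9, -1.3, 0, 0, 0], [0, 11.2, -17.4, -1.4, 0, 0, 0], [0, 11.8, -20.0, -1.6, 0, 0, 0], [0, 12.2, -22.5, -1.8, 0, 0, 0], [0, 12.4, -25.2, -2.0, 0, 0, 0], [0, 12.4, -27.8, -2.2, 0, 0, 0], [0, 12.3, -30.4, -2.3, 0, 0, 0], [0, 11.9, -33.0, -2.5, 0, 0, 0], [0, 11.3, -35.6, -2.7, 0, 0, 0], [0, 10.6, -38.1, -2.9, 0, 0, 0], [0, 9.6, -40.5, -3.1, 0, 0, 0], [0, 8.5, -42.9, -3.2, 0, 0, 0], [0, 7.2, -45.2, -3.4, 0, 0, 0], [0, 5.8, -47.4, -3.6, 0, 0, 0]]
```

View pics/w2.png

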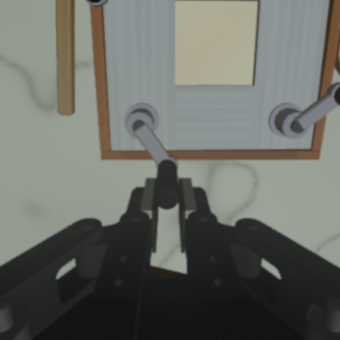

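Handle c, at crop (168,180), is held centrally between the pads. Next I'll tighten it.

>>> drive_tool(
  plan=[
    [0,1.9,-1.8,-0.2,0,0,0],
    [0,3.7,-3.7,-0.4,0,0,0],
    [0,5.4,-5.7,-0.5,0,0,0],
    [0,6.9,-7.9,-0.7,0,0,0],
    [0,8.2,-10.1,-0.9,0,0,0],
    [0,9.4,-12.5,-1.1,0,0,0],
    [0,10.4,-14.9,-1.3,0,0,0],
    [0,11.2,-17.4,-1.4,0,0,0],
    [0,11.8,-20.0,-1.6,0,0,0],
    [0,12.2,-22.5,-1.8,0,0,0],
    [0,12.4,-25.2,-2.0,0,0,0],
    [0,12.4,-27.8,-2.2,0,0,0],
    [0,12.3,-30.4,-2.3,0,0,0],
    [0,11.9,-33.0,-2.5,0,0,0],
    [0,11.3,-35.6,-2.7,0,0,0],
    [0,10.6,-38.1,-2.9,0,0,0],
    [0,9.6,-40.5,-3.1,0,0,0],
    [0,8.5,-42.9,-3.2,0,0,0],
    [0,7.2,-45.2,-3.4,0,0,0],
    [0,5.8,-47.4,-3.6,0,0,0],
  ],
)

```text
time: 11.8
tool_pos: [0.6747, -0.0279, 0.0766]
orientation: [[-0.959, -0.283, 0.005], [-0.283, 0.959, 0.0], [-0.005, -0.001, -1.0]]
wrist_force: [5.1, 2.8, 4.7]
gripper_width: 0.0114
gripper_force: 29.8
```

```bash
python3 nut.py .6445 -.0076 .871 1.5 .06 9
```

```text
t=11.80 phi=1.463 r=36.4 push F=5.12 M=5.24 radial=2.66 1.66 Fz=4.7 w=0.0114
[[0, -1.3, -1.7, -0.1, 0, 0, 0], [0, -2.7, -3.2, -0.3, 0, 0, 0], [0, -4.1, -4.7, -0.4, 0, 0, 0], [0, -5.7, -6.1, -0.6, 0, 0, 0], [0, -7.3, -7.4, -0.7, 0, 0, 0], [0, -9.1, -8.6, -0.9, 0, 0, 0], [0, -10.9, -9.8, -1.0, 0, 0, 0], [0, -12.7, -10.7, -1.2, 0, 0, 0], [0, -14.6, -11.6, -1.3, 0, 0, 0]]
```

>>> drive_tool(
  plan=[
    [0,-1.3,-1.7,-0.1,0,0,0],
    [0,-2.7,-3.2,-0.3,0,0,0],
    [0,-4.1,-4.7,-0.4,0,0,0],
    [0,-5.7,-6.1,-0.6,0,0,0],
    [0,-7.3,-7.4,-0.7,0,0,0],
    [0,-9.1,-8.6,-0.9,0,0,0],
    [0,-10.9,-9.8,-1.0,0,0,0],
  ],
)

```text
time: 12.38
tool_pos: [0.6638, -0.0383, 0.0755]
orientation: [[-0.959, -0.282, 0.005], [-0.282, 0.959, -0.001], [-0.005, -0.002, -1.0]]
wrist_force: [4.7, 1.0, 3.2]
gripper_width: 0.0116
gripper_force: 29.8
```

```bash
python3 nut.py .6445 -.0076 .871 1.92 .04 8
```

```text
t=12.38 phi=1.882 r=36.3 push F=4.53 M=5.10 radial=1.64 1.30 Fz=3.2 w=0.0116
[[0, -1.2, -0.7, -0.1, 0, 0, 0], [0, -2.5, -1.3, -0.2, 0, 0, 0], [0, -3.8, -1.9, -0.3, 0, 0, 0], [0, -5.1, -2.4, -0.4, 0, 0, 0], [0, -6.4, -2.9, -0.5, 0, 0, 0], [0, -7.7, -3.3, -0.6, 0, 0, 0], [0, -9.1, -3.6, -0.7, 0, 0, 0], [0, -10.4, -3.9, -0.8, 0, 0, 0]]
```

Still on the plateau.

>>> drive_tool(
  plan=[
    [0,-1.2,-0.7,-0.1,0,0,0],
    [0,-2.5,-1.3,-0.2,0,0,0],
    [0,-3.8,-1.9,-0.3,0,0,0],
    [0,-5.1,-2.4,-0.4,0,0,0],
    [0,-6.4,-2.9,-0.5,0,0,0],
    [0,-7.7,-3.3,-0.6,0,0,0],
  ],
)

```text
time: 12.88
tool_pos: [0.6556, -0.042, 0.0748]
orientation: [[-0.959, -0.282, 0.004], [-0.282, 0.959, -0.001], [-0.004, -0.003, -1.0]]
wrist_force: [4.2, -1.2, 4.8]
gripper_width: 0.0113
gripper_force: 29.9
```

```bash
python3 nut.py .6445 -.0076 .871 2.16 .04 8
```

```text
t=12.88 phi=2.129 r=36.2 push F=3.68 M=4.57 radial=2.42 2.11 Fz=4.8 w=0.0113
[[0, -1.4, -0.4, -0.1, 0, 0, 0], [0, -2.7, -0.7, -0.2, 0, 0, 0], [0, -4.1, -0.9, -0.3, 0, 0, 0], [0, -5.5, -1.1, -0.4, 0, 0, 0], [0, -6.9, -1.3, -0.5, 0, 0, 0], [0, -8.3, -1.3, -0.6, 0, 0, 0], [0, -9.7, -1.4, -0.7, 0, 0, 0], [0, -11.1, -1.4, -0.8, 0, 0, 0]]
```

>>> drive_tool(
  plan=[
    [0,-1.4,-0.4,-0.1,0,0,0],
    [0,-2.7,-0.7,-0.2,0,0,0],
    [0,-4.1,-0.9,-0.3,0,0,0],
    [0,-5.5,-1.1,-0.4,0,0,0],
    [0,-6.9,-1.3,-0.5,0,0,0],
    [0,-8.3,-1.3,-0.6,0,0,0],
  ],
)

```text
time: 13.38
tool_pos: [0.6473, -0.0436, 0.0742]
orientation: [[-0.96, -0.282, 0.004], [-0.282, 0.96, -0.002], [-0.003, -0.003, -1.0]]
wrist_force: [5.3, -1.9, 6.0]
gripper_width: 0.0115
gripper_force: 29.9
```

```bash
python3 nut.py .6445 -.0076 .871 2.4 .04 8
```

```text
t=13.38 phi=2.365 r=36.1 push F=5.09 M=4.35 radial=2.33 1.67 Fz=6.0 w=0.0115
[[0, -1.4, -0.0, -0.1, 0, 0, 0], [0, -2.8, -0.0, -0.2, 0, 0, 0], [0, -4.2, 0.1, -0.3, 0, 0, 0], [0, -5.6, 0.2, -0.4, 0, 0, 0], [0, -7.0, 0.4, -0.5, 0, 0, 0], [0, -8.4, 0.7, -0.6, 0, 0, 0], [0, -9.7, 1.0, -0.7, 0, 0, 0], [0, -11.1, 1.3, -0.8, 0, 0, 0]]
```

>>> drive_tool(
  plan=[
    [0,-1.4,0,-0.1,0,0,0],
    [0,-2.8,0,-0.2,0,0,0],
    [0,-4.2,0.1,-0.3,0,0,0],
    [0,-5.6,0.2,-0.4,0,0,0],
    [0,-7.0,0.4,-0.5,0,0,0],
  ],
)

```text
time: 13.8
tool_pos: [0.6403, -0.0433, 0.0737]
orientation: [[-0.96, -0.281, 0.004], [-0.282, 0.96, -0.002], [-0.003, -0.003, -1.0]]
wrist_force: [4.3, -1.9, 5.8]
gripper_width: 0.0113
gripper_force: 29.9
```

```bash
python3 nut.py .6445 -.0076 .871 2.6 .04 6
```

```text
t=13.80 phi=2.560 r=35.9 push F=4.53 M=4.69 radial=1.38 1.62 Fz=5.8 w=0.0113
[[0, -1.4, 0.2, -0.1, 0, 0, 0], [0, -2.7, 0.6, -0.2, 0, 0, 0], [0, -4.1, 0.9, -0.3, 0, 0, 0], [0, -5.4, 1.3, -0.4, 0, 0, 0], [0, -6.8, 1.8, -0.5, 0, 0, 0], [0, -8.1, 2.3, -0.6, 0, 0, 0]]
```

>>> drive_tool(
  plan=[
    [0,-1.4,0.2,-0.1,0,0,0],
    [0,-2.7,0.6,-0.2,0,0,0],
    [0,-4.1,0.9,-0.3,0,0,0],
    [0,-5.4,1.3,-0.4,0,0,0],
    [0,-6.8,1.8,-0.5,0,0,0],
  ],
)

```text
time: 14.22
tool_pos: [0.6335, -0.0417, 0.0733]
orientation: [[-0.96, -0.281, 0.004], [-0.281, 0.96, -0.002], [-0.003, -0.003, -1.0]]
wrist_force: [3.7, -2.8, 6.0]
gripper_width: 0.0114
gripper_force: 30.0
```

```bash
python3 nut.py .6445 -.0076 .871 2.8 .04 6
```

```text
t=14.22 phi=2.753 r=35.8 push F=4.40 M=5.05 radial=1.54 1.50 Fz=6.0 w=0.0114
[[0, -1.3, 0.5, -0.1, 0, 0, 0], [0, -2.6, 1.1, -0.2, 0, 0, 0], [0, -3.8, 1.7, -0.3, 0, 0, 0], [0, -5.1, 2.4, -0.4, 0, 0, 0], [0, -6.3, 3.1, -0.5, 0, 0, 0], [0, -7.4, 3.9, -0.6, 0, 0, 0]]
```

>>> drive_tool(
  plan=[
    [0,-1.3,0.5,-0.1,0,0,0],
    [0,-2.6,1.1,-0.2,0,0,0],
    [0,-3.8,1.7,-0.3,0,0,0],
    [0,-5.1,2.4,-0.4,0,0,0],
    [0,-6.3,3.1,-0.5,0,0,0],
  ],
)

```text
time: 14.63
tool_pos: [0.6273, -0.0389, 0.0729]
orientation: [[-0.96, -0.281, 0.004], [-0.281, 0.96, -0.003], [-0.003, -0.004, -1.0]]
wrist_force: [4.6, -4.0, 7.2]
gripper_width: 0.0113
gripper_force: 30.0
```

```bash
python3 nut.py .6445 -.0076 .871 3.0 .04 5
```

```text
t=14.63 phi=2.945 r=35.7 push F=5.93 M=6.01 radial=1.25 1.66 Fz=7.2 w=0.0113
[[0, -1.2, 0.8, -0.1, 0, 0, 0], [0, -2.3, 1.6, -0.2, 0, 0, 0], [0, -3.4, 2.4, -0.3, 0, 0, 0], [0, -4.5, 3.3, -0.4, 0, 0, 0], [0, -5.5, 4.3, -0.5, 0, 0, 0]]
```

>>> drive_tool(
  plan=[
    [0,-1.2,0.8,-0.1,0,0,0],
    [0,-2.3,1.6,-0.2,0,0,0],
    [0,-3.4,2.4,-0.3,0,0,0],
    [0,-4.5,3.3,-0.4,0,0,0],
  ],
)

```text
time: 14.97
tool_pos: [0.6229, -0.0358, 0.0726]
orientation: [[-0.96, -0.281, 0.005], [-0.281, 0.96, -0.003], [-0.003, -0.004, -1.0]]
wrist_force: [4.3, -4.6, 5.7]
gripper_width: 0.0113
gripper_force: 30.1
```

```bash
python3 nut.py .6445 -.0076 .871 3.16 .04 5 3
```

```text
t=15.12 phi=3.100 r=35.5 push F=5.74 M=6.11 radial=1.05 1.10 Fz=6.4 w=0.0113
[[0, -1.0, 0.9, -0.1, 0, 0, 0], [0, -2.0, 1.9, -0.2, 0, 0, 0], [0, -3.0, 2.9, -0.3, 0, 0, 0], [0, -3.9, 4.0, -0.4, 0, 0, 0], [0, -4.8, 5.1, -0.5, 0, 0, 0]]
```

>>> drive_tool(
  plan=[
    [0,-1.0,0.9,-0.1,0,0,0],
    [0,-2.0,1.9,-0.2,0,0,0],
    [0,-3.0,2.9,-0.3,0,0,0],
    [0,-3.9,4.0,-0.4,0,0,0],
  ],
)

```text
time: 15.45
tool_pos: [0.6191, -0.0322, 0.0723]
orientation: [[-0.96, -0.281, 0.005], [-0.281, 0.96, -0.004], [-0.003, -0.005, -1.0]]
wrist_force: [4.4, -5.3, 6.5]
gripper_width: 0.0116
gripper_force: 30.1
```

```bash
python3 nut.py .6445 -.0076 .871 3.32 .03 3 4
```

```text
t=15.65 phi=3.250 r=35.3 push F=6.89 M=6.93 radial=1.12 1.14 Fz=7.1 w=0.0111
[[0, -0.7, 0.8, -0.1, 0, 0, 0], [0, -1.3, 1.7, -0.1, 0, 0, 0], [0, -1.9, 2.5, -0.2, 0, 0, 0]]
```

>>> drive_tool(
  plan=[
    [30,0,0,0,0,0,0],
    [40,0,0,0,0,0,0],
    [40,0,0,0,0,0,0],
    [40,0,0,15,0,0,0],
    [40,0,0,40,0,0,0],
    [40,0,0,60,0,0,0],
    [40,-7,30,60,0,0,0],
    [40,-14,60,60,0,0,0],
    [40,-21,90,60,0,0,0],
    [40,-28,120,60,0,0,0],
    [40,-33,147.7,60,0,0,0],
    [40,-33,147.7,60,0,0,0],
    [40,-33,147.7,42,0,0,0],
    [40,-33,147.7,25,0,0,0],
    [40,-33,147.7,8,0,0,0],
    [40,-33,147.7,8,0,0,0],
    [0,-33,147.7,8,0,0,0],
    [0,-33,147.7,8,0,0,0],
    [0,-33,147.7,8,0,0,0],
    [0,-33,147.7,8,0,0,0],
  ],
)

```text
time: 17.32
tool_pos: [0.5851, 0.1173, 0.0796]
orientation: [[-0.959, -0.282, 0.002], [-0.282, 0.959, -0.001], [-0.001, -0.001, -1.0]]
wrist_force: [0.3, -3.3, 0.5]
gripper_width: 0.0113
gripper_force: 29.3
```

```bash
python3 nut.py .6132 .0979 2.543 0 .075 20; python3 -c "
from h import *
im=robot.camera('wrist');cv2.imwrite('pics/w3.png',im[20:,130:510,::-1])"
```

```text
t=17.32 phi=0.006 r=34.2 push F=2.50 M=1.99 radial=-2.14 -1.62 Fz=0.5 w=0.0113
[[0, 1.6, 2.1, -0.2, 0, 0, 0], [0, 3.3, 4.1, -0.4, 0, 0, 0], [0, 5.1, 6.0, -0.5, 0, 0, 0], [0, 7.1, 7.7, -0.7, 0, 0, 0], [0, 9.2, 9.2, -0.9, 0, 0, 0], [0, 11.5, 10.6, -1.1, 0, 0, 0], [0, 13.8, 11.8, -1.3, 0, 0, 0], [0, 16.2, 12.9, -1.4, 0, 0, 0], [0, 18.7, 13.7, -1.6, 0, 0, 0], [0, 21.2, 14.4, -1.8, 0, 0, 0], [0, 23.8, 14.9, -2.0, 0, 0, 0], [0, 26.4, 15.2, -2.2, 0, 0, 0], [0, 29.0, 15.3, -2.3, 0, 0, 0], [0, 31.6, 15.2, -2.5, 0, 0, 0], [0, 34.2, 14.9, -2.7, 0, 0, 0], [0, 36.8, 14.4, -2.9, 0, 0, 0], [0, 39.4, 13.7, -3.1, 0, 0, 0], [0, 41.8, 12.8, -3.2, 0, 0, 0], [0, 44.2, 11.8, -3.4, 0, 0, 0], [0, 46.5, 10.5, -3.6, 0, 0, 0]]
```

View pics/w3.png

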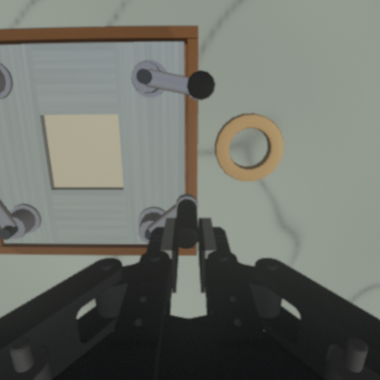

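Handle b, at crop (187,230), is held between the pads and everything else is clear. Next I'll tighten b.

>>> drive_tool(
  plan=[
    [0,1.6,2.1,-0.2,0,0,0],
    [0,3.3,4.1,-0.4,0,0,0],
    [0,5.1,6.0,-0.5,0,0,0],
    [0,7.1,7.7,-0.7,0,0,0],
    [0,9.2,9.2,-0.9,0,0,0],
    [0,11.5,10.6,-1.1,0,0,0],
    [0,13.8,11.8,-1.3,0,0,0],
    [0,16.2,12.9,-1.4,0,0,0],
    [0,18.7,13.7,-1.6,0,0,0],
    [0,21.2,14.4,-1.8,0,0,0],
    [0,23.8,14.9,-2.0,0,0,0],
    [0,26.4,15.2,-2.2,0,0,0],
    [0,29.0,15.3,-2.3,0,0,0],
    [0,31.6,15.2,-2.5,0,0,0],
    [0,34.2,14.9,-2.7,0,0,0],
    [0,36.8,14.4,-2.9,0,0,0],
    [0,39.4,13.7,-3.1,0,0,0],
    [0,41.8,12.8,-3.2,0,0,0],
    [0,44.2,11.8,-3.4,0,0,0],
    [0,46.5,10.5,-3.6,0,0,0],
  ],
)

```text
time: 19.03
tool_pos: [0.6307, 0.1297, 0.0756]
orientation: [[-0.959, -0.283, -0.001], [-0.283, 0.959, 0.002], [0.0, 0.002, -1.0]]
wrist_force: [-5.1, 0.5, 5.1]
gripper_width: 0.0112
gripper_force: 29.8
```

```bash
python3 nut.py .6132 .0979 2.543 1.5 .06 7
```

```text
t=19.03 phi=1.477 r=36.3 push F=4.69 M=4.71 radial=-2.03 -2.09 Fz=5.1 w=0.0112
[[0, 1.8, -1.1, -0.1, 0, 0, 0], [0, 3.5, -2.3, -0.3, 0, 0, 0], [0, 5.1, -3.6, -0.4, 0, 0, 0], [0, 6.7, -5.1, -0.6, 0, 0, 0], [0, 8.1, -6.6, -0.7, 0, 0, 0], [0, 9.5, -8.1, -0.9, 0, 0, 0], [0, 10.8, -9.8, -1.0, 0, 0, 0]]
```

>>> drive_tool(
  plan=[
    [0,1.8,-1.1,-0.1,0,0,0],
    [0,3.5,-2.3,-0.3,0,0,0],
    [0,5.1,-3.6,-0.4,0,0,0],
    [0,6.7,-5.1,-0.6,0,0,0],
    [0,8.1,-6.6,-0.7,0,0,0],
    [0,9.5,-8.1,-0.9,0,0,0],
    [0,10.8,-9.8,-1.0,0,0,0],
  ],
)

```text
time: 19.62
tool_pos: [0.642, 0.1202, 0.0748]
orientation: [[-0.959, -0.283, 0.001], [-0.283, 0.959, 0.002], [-0.001, 0.002, -1.0]]
wrist_force: [-3.2, 2.2, 5.0]
gripper_width: 0.0113
gripper_force: 29.8
```

```bash
python3 nut.py .6132 .0979 2.543 1.92 .04 6
```

```text
t=19.62 phi=1.885 r=36.5 push F=3.70 M=5.09 radial=-1.14 -0.82 Fz=5.0 w=0.0113
[[0, 0.8, -1.2, -0.1, 0, 0, 0], [0, 1.5, -2.3, -0.2, 0, 0, 0], [0, 2.2, -3.5, -0.3, 0, 0, 0], [0, 2.9, -4.8, -0.4, 0, 0, 0], [0, 3.5, -6.1, -0.5, 0, 0, 0], [0, 4.0, -7.3, -0.6, 0, 0, 0]]
```

>>> drive_tool(
  plan=[
    [0,0.8,-1.2,-0.1,0,0,0],
    [0,1.5,-2.3,-0.2,0,0,0],
    [0,2.2,-3.5,-0.3,0,0,0],
    [0,2.9,-4.8,-0.4,0,0,0],
    [0,3.5,-6.1,-0.5,0,0,0],
    [0,4.0,-7.3,-0.6,0,0,0],
  ],
)

```text
time: 20.12
tool_pos: [0.6463, 0.1131, 0.0743]
orientation: [[-0.959, -0.284, 0.002], [-0.284, 0.959, 0.003], [-0.003, 0.002, -1.0]]
wrist_force: [-2.8, 3.1, 4.9]
gripper_width: 0.0113
gripper_force: 29.8
```

```bash
python3 nut.py .6132 .0979 2.543 2.16 .04 6
```

```text
t=20.12 phi=2.112 r=36.5 push F=3.96 M=4.80 radial=-1.28 -0.29 Fz=4.9 w=0.0113
[[0, 0.5, -1.3, -0.1, 0, 0, 0], [0, 0.9, -2.6, -0.2, 0, 0, 0], [0, 1.3, -4.0, -0.3, 0, 0, 0], [0, 1.7, -5.3, -0.4, 0, 0, 0], [0, 2.0, -6.7, -0.5, 0, 0, 0], [0, 2.2, -8.1, -0.6, 0, 0, 0]]
```

>>> drive_tool(
  plan=[
    [0,0.5,-1.3,-0.1,0,0,0],
    [0,0.9,-2.6,-0.2,0,0,0],
    [0,1.3,-4.0,-0.3,0,0,0],
    [0,1.7,-5.3,-0.4,0,0,0],
    [0,2.0,-6.7,-0.5,0,0,0],
  ],
)

```text
time: 20.53
tool_pos: [0.6486, 0.1065, 0.074]
orientation: [[-0.959, -0.284, 0.003], [-0.284, 0.959, 0.003], [-0.003, 0.002, -1.0]]
wrist_force: [-0.4, 3.3, 4.9]
gripper_width: 0.0113
gripper_force: 29.8
```

```bash
python3 nut.py .6132 .0979 2.543 2.36 .04 6
```

```text
t=20.53 phi=2.305 r=36.5 push F=3.31 M=5.14 radial=0.36 0.06 Fz=4.9 w=0.0113
[[0, 0.2, -1.4, -0.1, 0, 0, 0], [0, 0.4, -2.8, -0.2, 0, 0, 0], [0, 0.5, -4.2, -0.3, 0, 0, 0], [0, 0.6, -5.6, -0.4, 0, 0, 0], [0, 0.6, -7.0, -0.5, 0, 0, 0], [0, 0.5, -8.4, -0.6, 0, 0, 0]]
```

>>> drive_tool(
  plan=[
    [0,0.2,-1.4,-0.1,0,0,0],
    [0,0.4,-2.8,-0.2,0,0,0],
    [0,0.5,-4.2,-0.3,0,0,0],
    [0,0.6,-5.6,-0.4,0,0,0],
    [0,0.6,-7.0,-0.5,0,0,0],
  ],
)

```text
time: 20.95
tool_pos: [0.6496, 0.0995, 0.0737]
orientation: [[-0.959, -0.284, 0.004], [-0.284, 0.959, 0.003], [-0.004, 0.002, -1.0]]
wrist_force: [0.4, 4.9, 4.8]
gripper_width: 0.0113
gripper_force: 29.9
```

```bash
python3 nut.py .6132 .0979 2.543 2.56 .04 6 2
```

```text
t=21.05 phi=2.505 r=36.4 push F=4.41 M=4.86 radial=1.00 0.62 Fz=5.2 w=0.0113
[[0, -0.1, -1.4, -0.1, 0, 0, 0], [0, -0.2, -2.8, -0.2, 0, 0, 0], [0, -0.3, -4.2, -0.3, 0, 0, 0], [0, -0.5, -5.6, -0.4, 0, 0, 0], [0, -0.8, -6.9, -0.5, 0, 0, 0], [0, -1.1, -8.3, -0.6, 0, 0, 0]]
```

>>> drive_tool(
  plan=[
    [0,-0.1,-1.4,-0.1,0,0,0],
    [0,-0.2,-2.8,-0.2,0,0,0],
    [0,-0.3,-4.2,-0.3,0,0,0],
    [0,-0.5,-5.6,-0.4,0,0,0],
    [0,-0.8,-6.9,-0.5,0,0,0],
  ],
)

```text
time: 21.47
tool_pos: [0.6492, 0.0928, 0.0735]
orientation: [[-0.959, -0.284, 0.005], [-0.284, 0.959, 0.003], [-0.006, 0.002, -1.0]]
wrist_force: [2.4, 4.8, 5.6]
gripper_width: 0.0114
gripper_force: 29.9
```

```bash
python3 nut.py .6132 .0979 2.543 2.76 .04 6 1
```

```text
t=21.52 phi=2.691 r=36.4 push F=5.04 M=6.06 radial=1.32 1.04 Fz=5.7 w=0.0111
[[0, -0.3, -1.4, -0.1, 0, 0, 0], [0, -0.7, -2.7, -0.2, 0, 0, 0], [0, -1.1, -4.0, -0.3, 0, 0, 0], [0, -1.6, -5.3, -0.4, 0, 0, 0], [0, -2.2, -6.6, -0.5, 0, 0, 0], [0, -2.8, -7.9, -0.6, 0, 0, 0]]
```

>>> drive_tool(
  plan=[
    [0,-0.3,-1.4,-0.1,0,0,0],
    [0,-0.7,-2.7,-0.2,0,0,0],
    [0,-1.1,-4.0,-0.3,0,0,0],
  ],
)

```text
time: 21.77
tool_pos: [0.6484, 0.0889, 0.0735]
orientation: [[-0.959, -0.284, 0.006], [-0.284, 0.959, 0.004], [-0.007, 0.002, -1.0]]
wrist_force: [2.6, 5.7, 6.1]
gripper_width: 0.0115
gripper_force: 29.9
```

```bash
python3 nut.py .6132 .0979 2.543 2.88 .04 6 4
```

```text
t=21.97 phi=2.799 r=36.4 push F=5.44 M=6.18 radial=1.47 1.20 Fz=5.6 w=0.0108
[[0, -0.5, -1.3, -0.1, 0, 0, 0], [0, -1.0, -2.6, -0.2, 0, 0, 0], [0, -1.6, -3.9, -0.3, 0, 0, 0], [0, -2.3, -5.1, -0.4, 0, 0, 0], [0, -3.0, -6.3, -0.5, 0, 0, 0], [0, -3.7, -7.5, -0.6, 0, 0, 0]]
```

>>> drive_tool(
  plan=[
    [0,-0.5,-1.3,-0.1,0,0,0],
    [0,-1.0,-2.6,-0.2,0,0,0],
    [0,-1.6,-3.9,-0.3,0,0,0],
    [0,-2.3,-5.1,-0.4,0,0,0],
  ],
)

```text
time: 22.3
tool_pos: [0.6466, 0.0838, 0.0733]
orientation: [[-0.959, -0.284, 0.007], [-0.284, 0.959, 0.004], [-0.008, 0.001, -1.0]]
wrist_force: [4.3, 6.0, 5.2]
gripper_width: 0.0114
gripper_force: 29.9
```

```bash
python3 nut.py .6132 .0979 2.543 3.04 .03 3 5
```

```text
t=22.55 phi=2.948 r=36.3 push F=6.34 M=6.98 radial=1.84 1.69 Fz=5.5 w=0.0111
[[0, -0.5, -0.9, -0.1, 0, 0, 0], [0, -1.1, -1.8, -0.1, 0, 0, 0], [0, -1.6, -2.7, -0.2, 0, 0, 0]]
```

>>> drive_tool(
  plan=[
    [0,-0.5,-0.9,-0.1,0,0,0],
    [0,-1.1,-1.8,-0.1,0,0,0],
  ],
)

```text
time: 22.72
tool_pos: [0.6456, 0.082, 0.0733]
orientation: [[-0.959, -0.284, 0.008], [-0.284, 0.959, 0.004], [-0.008, 0.001, -1.0]]
wrist_force: [5.5, 5.7, 6.2]
gripper_width: 0.0114
gripper_force: 29.9
```

```bash
python3 nut.py .6132 .0979 2.543 3.1 .03 3 5
```

```text
t=22.97 phi=3.004 r=36.2 push F=6.49 M=7.31 radial=2.36 1.99 Fz=6.1 w=0.0110
[[0, -0.6, -0.9, -0.1, 0, 0, 0], [0, -1.2, -1.7, -0.1, 0, 0, 0], [0, -1.8, -2.6, -0.2, 0, 0, 0]]
```

>>> drive_tool(
  plan=[
    [30,0,0,0,0,0,0],
    [40,0,0,0,0,0,0],
    [40,0,0,0,0,0,0],
    [40,0,0,15,0,0,0],
    [40,0,0,40,0,0,0],
    [40,0,0,60,0,0,0],
    [40,-15,-27,60,0,0,0],
    [40,-30,-54,60,0,0,0],
    [40,-45,-81,60,0,0,0],
    [40,-60,-108,60,0,0,0],
    [40,-72,-134,60,0,0,0],
    [40,-72,-134,60,0,0,0],
    [40,-72,-134,42,0,0,0],
    [40,-72,-134,25,0,0,0],
    [40,-72,-134,7.5,0,0,0],
    [40,-72,-134,7.5,0,0,0],
    [0,-72,-134,7.5,0,0,0],
    [0,-72,-134,7.5,0,0,0],
    [0,-72,-134,7.5,0,0,0],
    [0,-72,-134,7.5,0,0,0],
  ],
)

```text
time: 24.63
tool_pos: [0.5718, -0.0544, 0.0799]
orientation: [[-0.959, -0.282, 0.002], [-0.282, 0.959, -0.001], [-0.002, -0.001, -1.0]]
wrist_force: [0.2, -1.0, 0.6]
gripper_width: 0.0113
gripper_force: 29.3
```

```bash
python3 nut.py .539 -.0388 -.46 0 .075 20; python3 -c "
from h import *
im=robot.camera('wrist');cv2.imwrite('pics/w4.png',im[20:,130:510,::-1])"
```

```text
t=24.63 phi=6.268 r=36.3 push F=-0.86 M=-1.10 radial=0.60 0.79 Fz=0.6 w=0.0113
[[0, -1.3, -2.3, -0.2, 0, 0, 0], [0, -2.7, -4.5, -0.4, 0, 0, 0], [0, -4.3, -6.6, -0.5, 0, 0, 0], [0, -6.0, -8.6, -0.7, 0, 0, 0], [0, -7.9, -10.4, -0.9, 0, 0, 0], [0, -9.9, -12.1, -1.1, 0, 0, 0], [0, -12.0, -13.6, -1.3, 0, 0, 0], [0, -14.3, -15.0, -1.4, 0, 0, 0], [0, -16.6, -16.2, -1.6, 0, 0, 0], [0, -19.0, -17.2, -1.8, 0, 0, 0], [0, -21.5, -18.0, -2.0, 0, 0, 0], [0, -24.0, -18.7, -2.2, 0, 0, 0], [0, -26.6, -19.1, -2.3, 0, 0, 0], [0, -29.2, -19.4, -2.5, 0, 0, 0], [0, -31.9, -19.5, -2.7, 0, 0, 0], [0, -34.5, -19.3, -2.9, 0, 0, 0], [0, -37.1, -19.0, -3.1, 0, 0, 0], [0, -39.7, -18.5, -3.2, 0, 0, 0], [0, -42.2, -17.7, -3.4, 0, 0, 0], [0, -44.6, -16.8, -3.6, 0, 0, 0]]
```

View pics/w4.png

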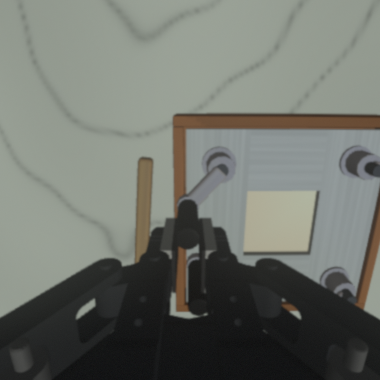

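Handle d, at crop (188,230), is held and the perch is clear. Now the last nut.

>>> drive_tool(
  plan=[
    [0,-1.3,-2.3,-0.2,0,0,0],
    [0,-2.7,-4.5,-0.4,0,0,0],
    [0,-4.3,-6.6,-0.5,0,0,0],
    [0,-6.0,-8.6,-0.7,0,0,0],
    [0,-7.9,-10.4,-0.9,0,0,0],
    [0,-9.9,-12.1,-1.1,0,0,0],
    [0,-12.0,-13.6,-1.3,0,0,0],
    [0,-14.3,-15.0,-1.4,0,0,0],
    [0,-16.6,-16.2,-1.6,0,0,0],
    [0,-19.0,-17.2,-1.8,0,0,0],
    [0,-21.5,-18.0,-2.0,0,0,0],
    [0,-24.0,-18.7,-2.2,0,0,0],
    [0,-26.6,-19.1,-2.3,0,0,0],
    [0,-29.2,-19.4,-2.5,0,0,0],
    [0,-31.9,-19.5,-2.7,0,0,0],
    [0,-34.5,-19.3,-2.9,0,0,0],
    [0,-37.1,-19.0,-3.1,0,0,0],
    [0,-39.7,-18.5,-3.2,0,0,0],
    [0,-42.2,-17.7,-3.4,0,0,0],
    [0,-44.6,-16.8,-3.6,0,0,0],
  ],
)

```text
time: 26.35
tool_pos: [0.5274, -0.0722, 0.0761]
orientation: [[-0.959, -0.282, 0.003], [-0.282, 0.959, -0.002], [-0.003, -0.003, -1.0]]
wrist_force: [3.1, -3.5, 3.4]
gripper_width: 0.0114
gripper_force: 29.6
```

```bash
python3 nut.py .539 -.0388 -.46 1.5 .06 7
```

```text
t=26.35 phi=1.445 r=35.4 push F=4.08 M=5.07 radial=2.27 2.47 Fz=3.4 w=0.0114
[[0, -1.9, 0.9, -0.1, 0, 0, 0], [0, -3.8, 1.8, -0.3, 0, 0, 0], [0, -5.6, 2.9, -0.4, 0, 0, 0], [0, -7.3, 4.1, -0.6, 0, 0, 0], [0, -9.0, 5.4, -0.7, 0, 0, 0], [0, -10.6, 6.8, -0.9, 0, 0, 0], [0, -12.1, 8.2, -1.0, 0, 0, 0]]
```

>>> drive_tool(
  plan=[
    [0,-1.9,0.9,-0.1,0,0,0],
    [0,-3.8,1.8,-0.3,0,0,0],
    [0,-5.6,2.9,-0.4,0,0,0],
    [0,-7.3,4.1,-0.6,0,0,0],
    [0,-9.0,5.4,-0.7,0,0,0],
    [0,-10.6,6.8,-0.9,0,0,0],
    [0,-12.1,8.2,-1.0,0,0,0],
  ],
)

```text
time: 26.93
tool_pos: [0.5148, -0.0639, 0.075]
orientation: [[-0.96, -0.282, 0.002], [-0.282, 0.96, -0.002], [-0.001, -0.003, -1.0]]
wrist_force: [2.0, -4.9, 4.7]
gripper_width: 0.0116
gripper_force: 29.7
```

```bash
python3 nut.py .539 -.0388 -.46 1.92 .04 6 1
```

```text
t=26.98 phi=1.890 r=34.8 push F=3.71 M=4.33 radial=2.50 2.49 Fz=5.0 w=0.0114
[[0, -0.9, 1.0, -0.1, 0, 0, 0], [0, -1.8, 2.1, -0.2, 0, 0, 0], [0, -2.7, 3.2, -0.3, 0, 0, 0], [0, -3.5, 4.3, -0.4, 0, 0, 0], [0, -4.3, 5.5, -0.5, 0, 0, 0], [0, -5.0, 6.7, -0.6, 0, 0, 0]]
```

>>> drive_tool(
  plan=[
    [0,-0.9,1.0,-0.1,0,0,0],
    [0,-1.8,2.1,-0.2,0,0,0],
    [0,-2.7,3.2,-0.3,0,0,0],
    [0,-3.5,4.3,-0.4,0,0,0],
    [0,-4.3,5.5,-0.5,0,0,0],
    [0,-5.0,6.7,-0.6,0,0,0],
  ],
)

```text
time: 27.48
tool_pos: [0.5096, -0.057, 0.0742]
orientation: [[-0.959, -0.282, 0.001], [-0.282, 0.959, -0.002], [-0.001, -0.002, -1.0]]
wrist_force: [-0.1, -4.9, 5.7]
gripper_width: 0.0113
gripper_force: 29.8
```

```bash
python3 nut.py .539 -.0388 -.46 2.16 .04 6 1
```

```text
t=27.53 phi=2.137 r=34.6 push F=3.67 M=3.78 radial=2.57 2.65 Fz=6.0 w=0.0116
[[0, -0.7, 1.2, -0.1, 0, 0, 0], [0, -1.3, 2.5, -0.2, 0, 0, 0], [0, -1.9, 3.8, -0.3, 0, 0, 0], [0, -2.4, 5.1, -0.4, 0, 0, 0], [0, -2.9, 6.4, -0.5, 0, 0, 0], [0, -3.3, 7.7, -0.6, 0, 0, 0]]
```

>>> drive_tool(
  plan=[
    [0,-0.7,1.2,-0.1,0,0,0],
    [0,-1.3,2.5,-0.2,0,0,0],
    [0,-1.9,3.8,-0.3,0,0,0],
    [0,-2.4,5.1,-0.4,0,0,0],
    [0,-2.9,6.4,-0.5,0,0,0],
    [0,-3.3,7.7,-0.6,0,0,0],
  ],
)

```text
time: 28.03
tool_pos: [0.5062, -0.0491, 0.0736]
orientation: [[-0.959, -0.282, 0.001], [-0.282, 0.959, -0.001], [-0.0, -0.002, -1.0]]
wrist_force: [-0.3, -4.8, 6.7]
gripper_width: 0.0114
gripper_force: 29.9
```

```bash
python3 nut.py .539 -.0388 -.46 2.4 .04 6 1
```

```text
t=28.08 phi=2.384 r=34.4 push F=3.83 M=3.98 radial=1.76 1.57 Fz=6.9 w=0.0117
[[0, -0.4, 1.4, -0.1, 0, 0, 0], [0, -0.7, 2.7, -0.2, 0, 0, 0], [0, -0.9, 4.1, -0.3, 0, 0, 0], [0, -1.1, 5.5, -0.4, 0, 0, 0], [0, -1.3, 6.9, -0.5, 0, 0, 0], [0, -1.3, 8.3, -0.6, 0, 0, 0]]
```

>>> drive_tool(
  plan=[
    [0,-0.4,1.4,-0.1,0,0,0],
    [0,-0.7,2.7,-0.2,0,0,0],
    [0,-0.9,4.1,-0.3,0,0,0],
    [0,-1.1,5.5,-0.4,0,0,0],
    [0,-1.3,6.9,-0.5,0,0,0],
    [0,-1.3,8.3,-0.6,0,0,0],
  ],
)

```text
time: 28.58
tool_pos: [0.5048, -0.0408, 0.0729]
orientation: [[-0.959, -0.282, 0.0], [-0.282, 0.959, -0.001], [-0.0, -0.001, -1.0]]
wrist_force: [-0.2, -4.8, 8.0]
gripper_width: 0.0116
gripper_force: 29.9
```

```bash
python3 nut.py .539 -.0388 -.46 2.64 .04 6 1
```

```text
t=28.63 phi=2.632 r=34.3 push F=3.97 M=3.85 radial=1.06 1.17 Fz=7.3 w=0.0117
[[0, -0.0, 1.4, -0.1, 0, 0, 0], [0, -0.0, 2.8, -0.2, 0, 0, 0], [0, 0.1, 4.2, -0.3, 0, 0, 0], [0, 0.2, 5.6, -0.4, 0, 0, 0], [0, 0.4, 7.0, -0.5, 0, 0, 0], [0, 0.7, 8.4, -0.6, 0, 0, 0]]
```

>>> drive_tool(
  plan=[
    [0,0,1.4,-0.1,0,0,0],
    [0,0,2.8,-0.2,0,0,0],
    [0,0.1,4.2,-0.3,0,0,0],
    [0,0.2,5.6,-0.4,0,0,0],
    [0,0.4,7.0,-0.5,0,0,0],
    [0,0.7,8.4,-0.6,0,0,0],
  ],
)

```text
time: 29.13
tool_pos: [0.5054, -0.0323, 0.0723]
orientation: [[-0.959, -0.282, 0.0], [-0.282, 0.959, -0.001], [0.0, -0.001, -1.0]]
wrist_force: [-1.5, -3.8, 6.7]
gripper_width: 0.0114
gripper_force: 29.9
```

```bash
python3 nut.py .539 -.0388 -.46 2.88 .04 6 1
```

```text
t=29.18 phi=2.880 r=34.3 push F=4.09 M=4.29 radial=1.16 0.66 Fz=7.4 w=0.0115
[[0, 0.3, 1.4, -0.1, 0, 0, 0], [0, 0.7, 2.7, -0.2, 0, 0, 0], [0, 1.1, 4.1, -0.3, 0, 0, 0], [0, 1.5, 5.4, -0.4, 0, 0, 0], [0, 2.1, 6.7, -0.5, 0, 0, 0], [0, 2.6, 8.0, -0.6, 0, 0, 0]]
```

>>> drive_tool(
  plan=[
    [0,0.3,1.4,-0.1,0,0,0],
    [0,0.7,2.7,-0.2,0,0,0],
    [0,1.1,4.1,-0.3,0,0,0],
    [0,1.5,5.4,-0.4,0,0,0],
    [0,2.1,6.7,-0.5,0,0,0],
  ],
)

```text
time: 29.6
tool_pos: [0.5074, -0.0256, 0.0719]
orientation: [[-0.959, -0.282, -0.0], [-0.282, 0.959, -0.001], [0.0, -0.001, -1.0]]
wrist_force: [-1.9, -3.7, 8.3]
gripper_width: 0.0119
gripper_force: 30.0
```

```bash
python3 nut.py .539 -.0388 -.46 3.08 .04 6 1
```

```text
t=29.65 phi=3.084 r=34.2 push F=4.33 M=4.56 radial=0.45 0.21 Fz=7.6 w=0.0115
[[0, 0.6, 1.3, -0.1, 0, 0, 0], [0, 1.2, 2.5, -0.2, 0, 0, 0], [0, 1.9, 3.8, -0.3, 0, 0, 0], [0, 2.6, 5.0, -0.4, 0, 0, 0], [0, 3.3, 6.1, -0.5, 0, 0, 0], [0, 4.2, 7.3, -0.6, 0, 0, 0]]
```

>>> drive_tool(
  plan=[
    [0,0.6,1.3,-0.1,0,0,0],
    [0,1.2,2.5,-0.2,0,0,0],
    [0,1.9,3.8,-0.3,0,0,0],
    [0,2.6,5.0,-0.4,0,0,0],
    [0,3.3,6.1,-0.5,0,0,0],
  ],
)

```text
time: 30.07
tool_pos: [0.5107, -0.0196, 0.0715]
orientation: [[-0.959, -0.282, -0.0], [-0.282, 0.959, -0.001], [0.001, -0.001, -1.0]]
wrist_force: [-3.3, -4.5, 9.0]
gripper_width: 0.0118
gripper_force: 30.1
```

```bash
python3 nut.py .539 -.0388 -.46 3.28 .04 6 2
```

```text
t=30.17 phi=3.281 r=34.3 push F=4.39 M=5.36 radial=0.26 -0.05 Fz=9.1 w=0.0113
[[0, 0.8, 1.1, -0.1, 0, 0, 0], [0, 1.7, 2.2, -0.2, 0, 0, 0], [0, 2.6, 3.3, -0.3, 0, 0, 0], [0, 3.5, 4.4, -0.4, 0, 0, 0], [0, 4.5, 5.4, -0.5, 0, 0, 0], [0, 5.5, 6.3, -0.6, 0, 0, 0]]
```

>>> drive_tool(
  plan=[
    [0,0.8,1.1,-0.1,0,0,0],
    [0,1.7,2.2,-0.2,0,0,0],
    [0,2.6,3.3,-0.3,0,0,0],
    [0,3.5,4.4,-0.4,0,0,0],
  ],
)

```text
time: 30.5
tool_pos: [0.514, -0.0152, 0.0712]
orientation: [[-0.959, -0.282, -0.001], [-0.282, 0.959, -0.001], [0.001, -0.001, -1.0]]
wrist_force: [-4.4, -4.1, 10.1]
gripper_width: 0.0115
gripper_force: 30.2
```

```bash
python3 nut.py .539 -.0388 -.46 3.44 .04 6 3
```

```text
t=30.65 phi=3.442 r=34.4 push F=5.56 M=6.01 radial=0.55 -0.18 Fz=9.7 w=0.0112
[[0, 1.0, 1.0, -0.1, 0, 0, 0], [0, 2.0, 2.0, -0.2, 0, 0, 0], [0, 3.1, 2.9, -0.3, 0, 0, 0], [0, 4.2, 3.7, -0.4, 0, 0, 0], [0, 5.3, 4.6, -0.5, 0, 0, 0], [0, 6.5, 5.3, -0.6, 0, 0, 0]]
```

>>> drive_tool(
  plan=[
    [0,1.0,1.0,-0.1,0,0,0],
    [0,2.0,2.0,-0.2,0,0,0],
    [0,3.1,2.9,-0.3,0,0,0],
    [0,4.2,3.7,-0.4,0,0,0],
  ],
)

```text
time: 30.98
tool_pos: [0.5181, -0.0114, 0.0709]
orientation: [[-0.959, -0.282, -0.001], [-0.282, 0.959, -0.001], [0.001, -0.001, -1.0]]
wrist_force: [-6.2, -3.5, 11.5]
gripper_width: 0.0116
gripper_force: 30.3
```

```bash
python3 nut.py .539 -.0388 -.46 3.6 .03 4 5
```

```text
t=31.23 phi=3.602 r=34.5 push F=6.40 M=6.70 radial=0.54 0.20 Fz=11.1 w=0.0114
[[0, 0.8, 0.6, -0.1, 0, 0, 0], [0, 1.7, 1.2, -0.1, 0, 0, 0], [0, 2.6, 1.8, -0.2, 0, 0, 0], [0, 3.5, 2.3, -0.3, 0, 0, 0]]
```

>>> drive_tool(
  plan=[
    [0,0.8,0.6,-0.1,0,0,0],
    [0,1.7,1.2,-0.1,0,0,0],
  ],
)

```text
time: 31.4
tool_pos: [0.5197, -0.0102, 0.0708]
orientation: [[-0.959, -0.282, -0.001], [-0.282, 0.959, -0.001], [0.002, -0.001, -1.0]]
wrist_force: [-6.7, -3.2, 11.7]
gripper_width: 0.0114
gripper_force: 30.4
```

```bash
python3 nut.py .539 -.0388 -.46 3.66 .03 3 5
```

```text
t=31.65 phi=3.661 r=34.5 push F=6.69 M=7.00 radial=0.74 0.16 Fz=11.6 w=0.0115
[[0, 0.9, 0.6, -0.1, 0, 0, 0], [0, 1.8, 1.1, -0.1, 0, 0, 0], [0, 2.7, 1.6, -0.2, 0, 0, 0]]
```

Nut d is firm at about 6.9 N. I'll release it, lift clear and look from above.

>>> drive_tool(
  plan=[
    [30,0,0,0,0,0,0],
    [40,0,0,0,0,0,0],
    [40,0,0,0,0,0,0],
    [40,0,0,15,0,0,0],
    [40,0,0,40,0,0,0],
    [40,0,0,75,0,0,0],
    [40,15,12,110,0,0,0],
    [40,45,36,149,0,0,0],
    [40,45,36,149,0,0,0],
    [40,45,36,149,0,0,0],
    [40,45,36,149,0,0,0],
  ],
)

```text
time: 32.57
tool_pos: [0.565, 0.0267, 0.2175]
orientation: [[-0.959, -0.283, -0.002], [-0.283, 0.959, 0.0], [0.002, 0.001, -1.0]]
wrist_force: [-0.6, 0.1, -1.6]
gripper_width: 0.04
gripper_force: 0.0
```

```bash
python3 m.py; python3 -c "
from h import *
im=robot.camera('wrist');cv2.imwrite('pics/w5.png',cv2.resize(im[80:300,200:440,::-1],None,fx=2.6,fy=2.6))"
```

```text
32.7667 F [-0.08  0.07  0.16] sd [0.37 0.35 0.17] M [-0.004 -0.022 -0.01 ] [0.5642 0.026  0.2168] 0.0401560426152036
```

View pics/w5.png

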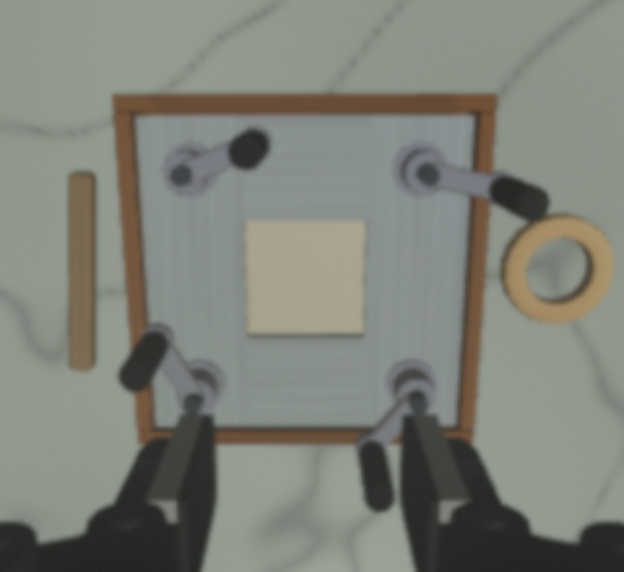

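The view shows all four cranks turned, with handles at about a (520,197), b (376,475), c (143,362) and d (248,148). The plate looks level, and the ring and perch have not moved. I'll hand the job in.

```bash
python3 -c "
from plant import robot
print(robot.sign_off())"
```

```text
the job is handed in; nothing more can be done
None
```

I tightened all four crank nuts clockwise in the order a, c, b, d, each in one go until firm at about 6.9 N by my force readings. The handles are released, the plate looks level, and the job was handed in at about 33 s; the hand-in gave no verdict.

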